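# Shut the dust flap over the bead tub with the hook pole

### The arm

A 6-joint arm with a two-finger parallel gripper is mounted at the origin on a cart in front of the work surface, level with it; the furniture and walls round the work are solid. World frame = base frame: x ahead of the robot, y to its left, z up, the work surface at z = 0. Lengths are in mm, angles in degrees, forces in N, time in s.
With the tool pointing down it reaches from about 300 to 850 mm from the base axis. Payload 4.2 kg.
Tool frame: the origin (TCP) lies midway between the tips of the shut fingers; the grasp point (between the pads) lies 19 mm behind it; z points along the fingers, y is the line along which they close (so a half turn about z gives the same grasp; the last joint's range is limited). The gripper opens to 91 mm and grips with 3 to 60 N. Pads are 32 mm wide; open, the fingers measure 118 mm over their backs; the gripper's body (76 mm by 178 mm) begins 60 mm behind the grasp point.
Start: joints at [66.463, 18.312, 89.639, -0, 72.044, -1.146], TCP at [219.037, 531.663, 213.976] pointing down, gripper open.
Joint ranges: [-177.97, 177.97], [-48.28, 115.42], [12.27, 149.76], [-77.06, 257.06], [2.81, 150.46], [-146.56, 146.56]. Speed limits (degrees/s): [147.25, 147.25, 180, 180, 180, 180].

### API

Orientations are given as [roll, pitch, yaw] about the fixed x, y, z axes, in that order (R = Rz(yaw) Ry(pitch) Rx(roll)).
In Python, from workcell import env gives the robot as it stands.
- The arm moves only by the shell command python3 drive.py 'ROWS' [OPENING] [FORCE]. ROWS is a JSON object whose key "motion" holds a list of rows, 1 to 8 of them, each of 6 numbers: dx, dy, dz in mm, then a rotation vector rx, ry, rz in degrees; each row shifts and turns the commanded pose from where the row before left it, along the tool's axes as they then stand; what a row does not reach is not made up. A row lasts 1/10 s, in which the tool goes at most 50 mm and 8.59 degrees, less where a joint would pass 70% of its speed; a pose out of reach is approached as far as the arm can. OPENING is the finger opening in mm, set as the command begins (- or left out keeps the last). The fingers move at their own pace and stop on an object; FORCE is the grip in N (left out, the last holds). Time passes only in rows, so rows that do not move let the fingers close. It prints the time, the measured TCP pose, the force, the opening and the grip force at its end. Input that does not fit is refused with a message, and nothing moves.
- env.state(): the state, without advancing time (a new reading comes with each control period).
- env.grab_frame(name): name is "scene" or "top" or "wrist"; returns the picture (400x640x3 uint8, blue, green, red); there is no depth.
- env.camera_model(name): a dict with "fx", "fy", "cx", "cy" (pixels), "D" ([k1, k2, p1, p2, k3] as OpenCV has them; the pictures are not rectified), "T" (4x4, takes a point from camera to world coordinates). Camera axes: x right, y up, looking along -z (the intrinsics and any distortion apply to the point x, -y, -z); pixel columns grow to the right and rows downward; lengths in mm; the calibration is good to about 2 mm. A picture is of the moment at which its call begins: read the wrist's pose just before it. camera_model takes no time and is no camera call; for the wrist camera it gives the pose at the moment of the call.
- env.job_done(): hands the job in; it is judged then, once.
The state is a dict: "time_s": time; "qpos": joint angles; "qvel": joint speeds; "effort": joint torques, N m; "ee_pos": TCP position; "ee_rot": TCP orientation; "force": force on the tool from outside, world axes, zero at the start; "torque": the same for the moment, N m; "gripper_width": finger opening in mm; "gripper_force": force on a finger pad.
Only numpy, scipy, OpenCV 4.12 (cv2) and the standard library are available. Lean on these libraries where they do the work, as an engineer would, in place of code of your own. Each camera call takes 0.05 s, during which the arm holds its last target. There are 200 camera calls.

### The job

The wooden box has two bays, each with a clear flap standing open: with the hook pole from its sloped rest, hook into the ring eye of the flap over the bay where the bead tub stands, and swing that flap gently and fully shut with the hook in the eye. Then unhook and lay the pole back in its rest as it lay before. Touch the box and its flaps only with the pole, leave the other flap (over the glue tube) open as it is, and do not disturb the things lying around.

Things in the scene. Friction and masses are not known exactly. Their poses are not given: they have to be found in the camera images.
- bead_box: Pale wooden two-bay box fixed on the desk, 130 (x) x 272 (y) x 150 (z) mm. Origin: centre of its underside; x to the back (hinge side), y to its left. Left bay centred at y = +68 mm, right at -68, each 114 x 124 mm inside, open on top, walls 8 mm, inner floor 70 mm up. Each bay's flap (132 mm deep, 128 wide, 8 thick) is hinged on the top rear edge (x = 65, z = 150 mm, axis along y).
- flap_l (a joint): Hinge of the left flap (+y bay of the box); joint value in rad: 0 = shut, grows as it swings up and back, about 1.57 = upright, stop at 1.9. The friction hinge holds it at any angle and swinging it takes about 1 to 2 N at the eye.
- flap_r (a joint): Hinge of the right flap (-y bay of the box); joint value in rad: 0 = shut, grows as it swings up and back, about 1.57 = upright, stop at 1.9. The friction hinge holds it at any angle and swinging it takes about 1 to 2 N at the eye.
- eye_l (a point): Centre of the brass ring eye on the free edge of the left flap, mid-width, 154 mm from the hinge line. Ring of 6 mm wire, hole 26 mm across, the hole's axis along box y: a sideways pin slides in from either side. With the flap shut the eye stands 24 mm in front of the box's front face, 154 mm above the desk.
- eye_r (a point): Centre of the brass ring eye on the free edge of the right flap, mid-width, 154 mm from the hinge line. Ring of 6 mm wire, hole 26 mm across, the hole's axis along box y: a sideways pin slides in from either side. With the flap shut the eye stands 24 mm in front of the box's front face, 154 mm above the desk.
- bead_tub: Low white square tub with beads, 76 x 76 x 41 mm, standing in one of the two bays (its y in the box's frame tells which). Origin: centre of its underside.
- glue_tube: Glue tube, 27 x 98 x 19 mm, lying in the other bay. Origin: centre of its underside.
- hook_pole: Loose pole, 190 mm long, 90 g. Origin: middle of its grip; x along it to the hook, z its upper side. Grip: waist 16 x 16 mm, x -16 to +16, between a butt block (x -46 to -16, 26 wide, 22 high) and a collar (x 16 to 22, 26 across): fingers, closing along y, fit only within about 20 degrees of square to the pole. 8 mm rod to x = 140, bent there to +y: a pin to y = 33 mm, 11 mm ball end.
- hook (a point): Middle of the hook pole's pin, at (140, 15, 0) mm in the pole's frame; the ring eye should sit here on the pin.
- pole_rest: Wooden rest fixed on the desk, base 150 x 70 x 12 mm. Origin on the desk under the pole's grip. The pole lies along its +x, rising 0.70 rad to the hook, pin to +y. Lower saddle holds the butt (32 mm gap, end stop, cheeks 2 mm above the pole's axis, at pole x -51 to -29); upper saddle holds the rod at pole x = 85 (18 mm gap, cheeks 8 mm above the axis). The pole lifts out square to its length.
- rest_grip (a point): Where the hook pole's origin lies when it is in the rest: 85 mm above the desk.
- rest_hook (a point): Where the hook (point hook) lies when the pole is in the rest.
- drawer_box: Bystander: loose white nine-drawer parts box, 105 x 160 x 112 mm, standing between rest and box. Origin: centre of its underside; the 160 mm run along its y.
- tape_roll: Bystander: loose roll of tape, 96 mm across, 25 mm high. Origin: centre of its underside.
- pliers: Bystander: loose pliers, 139 x 43 x 12 mm, the long way along its x. Origin: centre of its underside.

How it is judged:
By the outcome, as a careful person would: the job done as asked, in the order asked, and still so for the second after the job is handed in, with the robot touching nothing.
It also fails if it takes over 62 s, if anything falls off the work surface, if the arm or the gripper's body presses on something with over 40 N, if the wrist force passes 120 N, or if a joint passes its speed limit or range.

## Working session

There is one attempt and no reset: what is moved stays moved. The work goes in short steps, Python scripts to look and compute and a shell command to move; the robot and the scene stay as the last step left them, time stands still between calls to the robot, and variables do not carry over. Pictures are saved under pics/ and viewed, at most 10 in all, crops included, and the job is handed in when it is done.

```bash
ls; mkdir -p pics
python3 - <<'E'
from workcell import env
import cv2,numpy as np
for n in("scene","top","wrist"):
    cv2.imwrite(f"pics/{n}0.png",env.grab_frame(n)); m=env.camera_model(n); print(n,{k:np.round(v,4).tolist() for k,v in m.items()})
s=env.state();print({k:np.round(v,3).tolist() for k,v in s.items()})
E
```

```text
drive.py
pics
workcell.py
scene {'fx': 384.1826, 'fy': 384.1826, 'cx': 322.4198, 'cy': 205.3803, 'D': [-0.0218, 0.0, 0.0, 0.0, 0.0], 'T': [[0.8025, 0.2391, -0.5467, -233.4494], [-0.5966, 0.3288, -0.7321, -1046.5445], [0.0047, 0.9137, 0.4065, 732.3071], [0.0, 0.0, 0.0, 1.0]]}
top {'fx': 381.8073, 'fy': 381.8073, 'cx': 318.0792, 'cy': 194.0241, 'D': [-0.0519, 0.0, 0.0, 0.0, 0.0], 'T': [[-0.0201, 0.9926, -0.1197, 422.1725], [-0.9994, -0.0235, -0.0271, -9.5205], [-0.0297, 0.1191, 0.9924, 1245.5427], [0.0, 0.0, 0.0, 1.0]]}
wrist {'fx': 321.7612, 'fy': 321.7612, 'cx': 315.9833, 'cy': 195.9737, 'D': [0.0127, 0.0, 0.0, 0.0, 0.0], 'T': [[0.3815, -0.8961, -0.2268, 156.2272], [0.9243, 0.3694, 0.0957, 558.099], [-0.002, -0.2461, 0.9692, 384.1426], [0.0, 0.0, 0.0, 1.0]]}
{'time_s': 0.15, 'qpos': [66.462, 18.341, 89.689, -0.0, 72.043, -1.145], 'qvel': [-0.074, -0.22, -0.227, 0.014, 0.053, -0.05], 'effort': [-0.001, -41.277, -23.216, 0.073, 0.043, -0.0], 'ee_pos': [218.891, 531.303, 213.342], 'ee_rot': [-179.926, -0.001, 157.608], 'force': [-0.269, 0.634, -0.283], 'torque': [-0.005, -0.003, 0.04], 'gripper_force': 0.0, 'gripper_width': 91.37}
```
View pics/scene0.png

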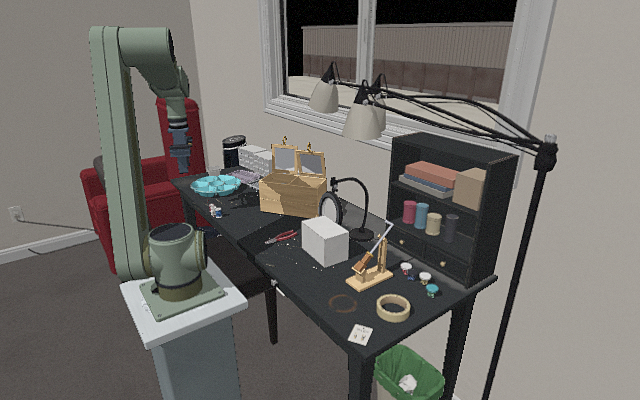

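View pics/top0.png

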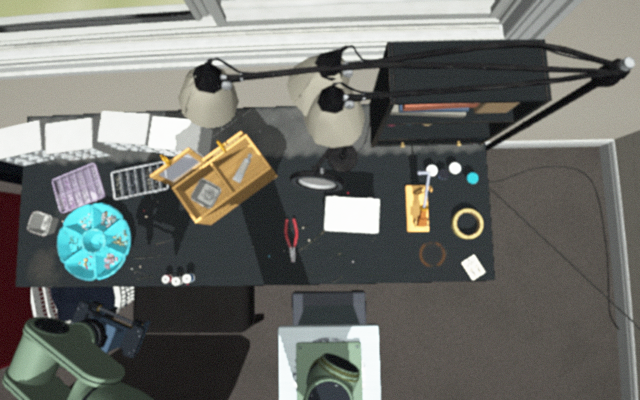

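The scene view shows the box at about (293,190), the drawer box at (325,240) and the rest with the pole at (372,268). In the top view the tub is in the left (+y) bay at (207,192), the glue tube in the right bay at (241,170), and the rest is at (418,208).

Run:
```python
import cv2,numpy as np
s=cv2.imread("pics/scene0.png");t=cv2.imread("pics/top0.png")
def c(i,x,y,w,h,k):return cv2.resize(i[y:y+h,x:x+w],None,fx=k,fy=k,interpolation=cv2.INTER_CUBIC)
a=np.hstack([c(s,340,215,80,60,5),c(t,385,160,80,60,5)])
b=np.hstack([c(s,250,130,100,75,4),c(t,145,125,140,105,400/140)])
cv2.imwrite("pics/crop1.png",np.vstack([a,b]));print(a.shape,b.shape)
```

```text
(300, 800, 3) (300, 800, 3)
```

View pics/crop1.png

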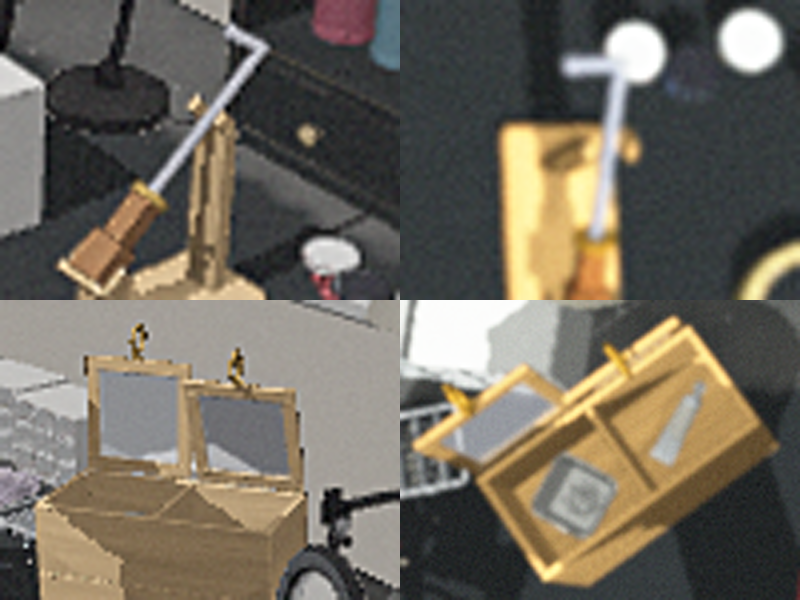

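```bash
cat > h.py <<'E'
from workcell import env
import cv2,numpy as np
from scipy.spatial.transform import Rotation as R
def ray(m,px):
    K=np.array([[m["fx"],0,m["cx"]],[0,m["fy"],m["cy"]],[0,0,1.]])
    u=cv2.undistortPoints(np.array([[px]],float),K,np.array(m["D"]))[0,0]
    T=np.array(m["T"]);d=T[:3,:3]@np.array([u[0],-u[1],-1.]);return T[:3,3],d/np.linalg.norm(d)
def plane(m,px,z):
    o,d=ray(m,px);return o+d*(z-o[2])/d[2]
def tri(*mp):
    A=np.zeros((3,3));b=np.zeros(3);rs=[ray(m,p) for m,p in mp]
    for o,d in rs:
        P=np.eye(3)-np.outer(d,d);A+=P;b+=P@o
    X=np.linalg.solve(A,b);return X,max(np.linalg.norm((np.eye(3)-np.outer(d,d))@(X-o)) for o,d in rs)
def delta(pos,Rt):
    "from measured pose to target: tool-axes shift, rotvec deg"
    s=env.state();R0=R.from_euler('xyz',s["ee_rot"],degrees=True)
    return np.round(R0.inv().apply(np.array(pos)-s["ee_pos"]),1),np.round((R0.inv()*Rt).as_rotvec(degrees=True),1)
E
python3 - <<'E'
from h import *
S=env.camera_model("scene");T=env.camera_model("top")
sc=lambda x,y:(340+x/5,215+y/5)
tc=lambda x,y:(385+(x-400)/5,160+y/5)
sb=lambda x,y:(250+x/4,130+(y-300)/4)
tb=lambda x,y:(145+(x-400)/2.857,125+(y-300)/2.857)
for n,a,b in [("elbow",sc(265,47),tc(618,67)),("pinend",sc(228,32),tc(567,67)),("collar",sc(150,193),tc(597,238)),
 ("eyel",sb(138,343),tb(456,398)),("eyer",sb(237,367),tb(620,360)),("boxright",sb(303,485),tb(775,447))]:
    X,e=tri((S,a),(T,b));print(n,X.round(),round(e,1))
for n,p in [("hingeL",(480,478)),("frontL",(548,583)),("hingeR",(685,320)),("right",(775,447))]:print(n,plane(T,tb(*p),150).round())
E
```

```text
elbow [ 605. -297.  175.] 3.6
pinend [ 605. -267.  175.] 1.7
collar [ 513. -297.  100.] 1.5
eyel [638. 410. 297.] 2.0
eyer [668. 260. 298.] 2.0
boxright [619. 117. 216.] 26.1
hingeL [584. 449. 150.]
frontL [475. 375. 150.]
hingeR [745. 235. 150.]
right [609. 141. 150.]
```

```bash
python3 drive.py '{"motion":[[-29,-38,-3,0,0,0],[-29,-38,-3,0,0,0],[-29,-38,-3,0,0,0],[-29,-38,-3,0,0,0],[-29,-38,-3,0,0,0],[-29,-38,-3,0,0,0]]}'; python3 drive.py '{"motion":[[-29,-38,-3,0,0,8.5],[0,0,0,0,0,8.5],[0,0,0,0,0,8.5],[0,0,0,0,0,8.5],[0,0,0,0,0,8.5],[0,0,0,0,0,8.5],[0,0,0,0,0,8.5],[0,0,0,0,0,8.5]]}'; python3 drive.py '{"motion":[[0,0,0,0,0,8.5],[0,0,0,0,0,8.5],[0,0,0,0,0,8.5],[0,0,0,0,0,8.5],[0,0,0,0,0,8.5],[0,0,0,0,0,8.5],[0,0,0,0,0,8.5],[0,0,0,0,0,8.5]]}'
python3 -c "
from h import *
print(delta([440,-297,260],R.from_euler('xyz',[180,0,0],degrees=True)),env.state()['qpos'])"
```

```text
time_s: 0.75
ee_pos: [293.0, 252.7, 231.9]
ee_rot: [-180.0, 0.0, 157.7]
force: [1.5, 0.1, 0.3]
gripper_width: 91.5
gripper_force: 0.0
time_s: 1.55
ee_pos: [305.2, 208.3, 234.8]
ee_rot: [-180.0, 0.0, 89.3]
force: [0.2, 0.0, 0.9]
gripper_width: 91.2
gripper_force: 0.0
time_s: 2.35
ee_pos: [305.2, 208.2, 234.8]
ee_rot: [180.0, 0.0, 21.3]
force: [0.2, -0.0, 0.4]
gripper_width: 90.7
gripper_force: 0.0
(array([-57.6, 519.7, -25.2]), array([ 0. ,  0. , 21.3])) [ 3.25202655e+01 -1.53638485e+00  1.10815781e+02  3.65208550e-03
  7.07434595e+01  1.01262503e+02]
```

```bash
python3 drive.py '{"motion":[[-5,43,-2,0,0,0],[-5,43,-2,0,0,0],[-5,43,-2,0,0,0],[-5,43,-2,0,0,0],[-5,43,-2,0,0,0],[-5,43,-2,0,0,0],[-5,43,-2,0,0,0],[-5,43,-2,0,0,0]]}'; python3 drive.py '{"motion":[[-5,43,-2,0,0,0],[-5,43,-2,0,0,0],[-5,43,-2,0,0,0],[-5,43,-2,0,0,0],[0,0,0,0,0,7.1],[0,0,0,0,0,7.1],[0,0,0,0,0,7.1],[0,0,0,0,0,0]]}'
python3 - <<'E'
from h import *
import pickle
m=env.camera_model("wrist");i=env.grab_frame("wrist");cv2.imwrite("pics/w1.png",i);pickle.dump(m,open("w1.pkl","wb"));print(np.round(m["T"],2).tolist())
E
```

```text
time_s: 3.15
ee_pos: [394.8, -128.0, 251.0]
ee_rot: [-180.0, -0.0, 21.6]
force: [0.9, 0.8, 0.6]
gripper_width: 91.2
gripper_force: 0.0
time_s: 3.95
ee_pos: [439.4, -293.5, 258.5]
ee_rot: [-180.0, 0.0, 0.3]
force: [0.2, 0.4, -0.2]
gripper_width: 91.4
gripper_force: 0.0
[[0.0, 0.97, 0.25, 509.45], [-1.0, 0.0, 0.0, -292.9], [0.0, -0.25, 0.97, 429.27], [0.0, 0.0, 0.0, 1.0]]
```

View pics/w1.png

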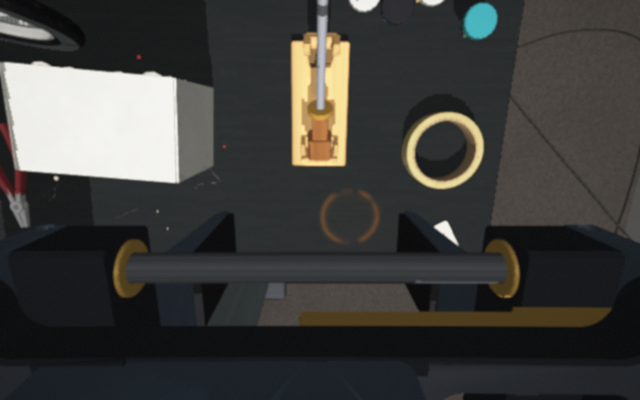

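```bash
python3 drive.py '{"motion":[[0,0,0,0,8,0],[0,0,0,0,8,0],[0,0,0,0,8,0],[0,0,0,0,8,0],[0,0,0,0,8.1,0],[-30,2,35,0,0,0],[-30,2,35,0,0,0],[0,0,0,0,0,0]]}'
python3 - <<'E'
from h import *
import pickle
print(env.state()["qpos"])
m=env.camera_model("wrist");i=env.grab_frame("wrist");cv2.imwrite("pics/w2.png",i);pickle.dump(m,open("w2.pkl","wb"));print(np.round(m["T"],2).tolist())
E
```

```text
time_s: 4.8
ee_pos: [434.3, -293.0, 160.8]
ee_rot: [-179.2, -38.4, 0.0]
force: [0.3, 0.3, -0.5]
gripper_width: 91.2
gripper_force: 0.0
[-54.5928926    8.2818272  124.53907918  56.61444517  38.0441906
  -8.29305143]
[[0.01, 0.91, -0.41, 383.39], [-1.0, 0.0, -0.01, -295.26], [-0.01, 0.41, 0.91, 337.54], [0.0, 0.0, 0.0, 1.0]]
```

View pics/w2.png

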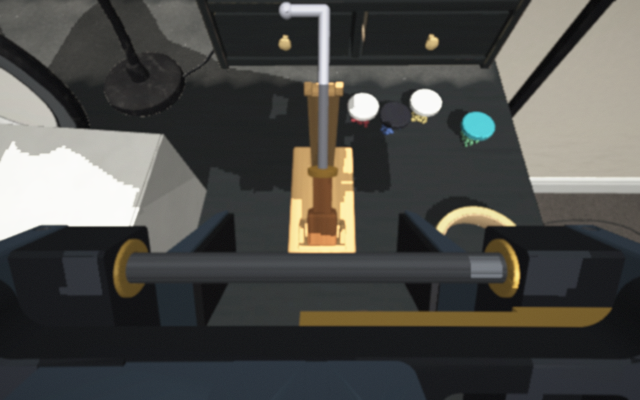

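In the second wrist view the pole's elbow is at (324,10), the ball end at (287,10), the collar at (322,172) and the butt at (321,225). In the first the collar is at (320,110).

Run:
```python
from h import *
import pickle
T=env.camera_model("top");S=env.camera_model("scene");w1=pickle.load(open("w1.pkl","rb"));w2=pickle.load(open("w2.pkl","rb"))
i1=cv2.imread("pics/w1.png");i2=cv2.imread("pics/w2.png")
def cen(i,x0,x1,y):  # rod center: greyish bright blue>red
    r=i[y,x0:x1].astype(int);k=(r[:,0]>=r[:,2]+5)&(r.sum(1)>250);return np.nonzero(k)[0].mean()+x0,k.sum()
for y in(50,70,90):print(1,y,cen(i1,310,335,y))
for y in(30,60,100,140):print(2,y,cen(i2,312,336,y))
sc=lambda x,y:(340+x/5,215+y/5);tc=lambda x,y:(385+(x-400)/5,160+y/5)
E=tri((w2,(324,10)),(T,tc(618,67)),(S,sc(265,47)));P=tri((w2,(287,10)),(T,tc(565,67)),(S,sc(228,32)))
C=tri((w1,(320,110)),(w2,(322,172)));C3=tri((w1,(320,110)),(w2,(322,172)),(T,tc(597,238)),(S,sc(150,193)))
for x in(E,P,C,C3):print(x[0].round(1),round(x[1],1))
d=E[0]-C3[0];print(np.linalg.norm(d),"slope",np.degrees(np.arctan2(d[2],np.hypot(*d[:2]))),"yaw",np.degrees(np.arctan2(d[1],d[0])))
d/=np.linalg.norm(d);print("grip",C[0]-19*d,C3[0]-19*d,E[0]-140*d)
# base corners w1 -> z=12
for p in((291,42),(349,42),(292,165),(347,165)):print(plane(w1,p,12).round(1))
print(plane(w1,(319,158),60).round(1))
```

```text
1 50 (np.float64(321.0), np.int64(7))
1 70 (np.float64(320.5), np.int64(6))
1 90 (np.float64(320.0), np.int64(5))
2 30 (np.float64(323.5), np.int64(12))
2 60 (np.float64(323.5), np.int64(10))
2 100 (np.float64(323.0), np.int64(7))
2 140 (np.float64(322.5), np.int64(6))
[ 605.5 -297.1  175.8] 3.9
[ 605.1 -267.7  175.4] 3.6
[ 513.5 -296.8   97. ] 0.2
[ 513.  -296.9   99.7] 1.8
119.77183361721507 slope 39.468948858560566 yaw -0.12390744483439992
grip [ 498.87444145 -296.7295432    84.93513254] [ 498.35208616 -296.8630327    87.61679049] [ 497.40398177 -296.86098233   86.83609431]
[ 592.4 -262.9   12. ]
[ 592.7 -331.9   12. ]
[ 445.1 -262.    12. ]
[ 445.4 -333.8   12. ]
[ 460.8 -296.7   60. ]
```

Run:
```python
from h import *
Rt=R.from_euler('xyz',[180,-40.1,0],degrees=True);z=Rt.apply([0,0,1]);G=np.array([498.3,-296.8,85.5])
print(z,env.state()["ee_pos"],env.state()["ee_rot"])
for k in(-80,19):print(G+k*z,delta(G+k*z,Rt))
```

```text
[ 6.44123630e-01 -1.22464680e-16 -7.64921401e-01] [ 436.24198317 -294.77190167  164.45248957] [-1.79432262e+02 -3.86185082e+01  1.79305602e-01]
[ 446.77010962 -296.8         146.69371207] (array([-2.9,  2.3, 20.4]), array([-0.7,  1.5,  0.1]))
[ 510.53834897 -296.8          70.96649338] (array([ -0.3,   3.4, 119.4]), array([-0.7,  1.5,  0.1]))
```

```bash
python3 drive.py '{"motion":[[0,2,20,0,0,0],[0,0,0,0,0,0],[0,0,0,0,0,0],[0,0,0,0,0,0]]}' 60
cat > g.py <<'E'
from h import *
import sys
Rt=R.from_euler('xyz',[180,-40.1,0],degrees=True);z=Rt.apply([0,0,1]);G=np.array([498.3,-296.8,85.5])
print(env.state()["ee_pos"],env.state()["ee_rot"],delta(G+float(sys.argv[1])*z,Rt))
E
python3 g.py 19
```

```text
time_s: 5.25
ee_pos: [450.3, -298.4, 152.7]
ee_rot: [-180.0, -38.9, 0.5]
force: [-0.4, 0.1, -0.1]
gripper_width: 62.1
gripper_force: 0.0
[ 450.2519373  -298.42062821  152.73592902] [-179.96115629  -38.9153519     0.51735976] (array([ -4.4,  -1. , 101.5]), array([-0.4,  1.2,  0.4]))
```

```bash
python3 drive.py '{"motion":[[0,0,30,-0.4,1.2,0.4],[0,0,20,0,0,0],[0,0,0,0,0,0],[0,0,0,0,0,0]]}'; python3 g.py 19
```

```text
time_s: 5.65
ee_pos: [481.5, -297.8, 113.0]
ee_rot: [-179.9, -40.0, -0.1]
force: [-0.2, -1.1, -1.1]
gripper_width: 60.0
gripper_force: 0.0
[ 481.49202328 -297.83771342  113.02891325] [-1.79895398e+02 -4.00442770e+01 -1.00827393e-01] (array([-4.8, -1. , 50.9]), array([-0. ,  0.1, -0.1]))
```

```bash
python3 drive.py '{"motion":[[-4.8,-1,15,0,0,0],[0,0,18,0,0,0],[0,0,18,0,0,0],[0,0,0,0,0,0],[0,0,0,0,0,0]]}'; python3 g.py 19;  python3 drive.py '{"motion":[[0,0,0,0,0,0],[0,0,0,0,0,0],[0,0,0,0,0,0],[0,0,0,0,0,0],[0,0,0,0,0,0],[0,0,0,0,0,0]]}' 0 15
```

```text
time_s: 6.15
ee_pos: [510.4, -297.0, 71.1]
ee_rot: [-179.9, -40.1, -0.1]
force: [-0.4, -0.6, 0.4]
gripper_width: 59.8
gripper_force: 0.0
[ 510.38108152 -297.00582086   71.1050501 ] [-1.79911522e+02 -4.00618639e+01 -1.23291924e-01] (array([ 0. , -0.2,  0.2]), array([-0. ,  0. , -0.1]))
time_s: 6.75
ee_pos: [510.9, -296.8, 70.6]
ee_rot: [-179.8, -40.1, -0.2]
force: [0.7, 1.3, 2.7]
gripper_width: 18.9
gripper_force: 17.6
```

```bash
python3 drive.py '{"motion":[[0,0,0,0,0,0],[0,0,0,0,0,0],[0,0,0,0,0,0]]}' 0 35
python3 - <<'E'
from h import *
cv2.imwrite("pics/w3.png",cv2.resize(env.grab_frame("wrist")[0:260,200:440],None,fx=2.3,fy=2.3))
E
```

```text
time_s: 7.05
ee_pos: [511.0, -296.8, 70.6]
ee_rot: [-179.9, -40.1, -0.2]
force: [1.7, 1.0, 4.1]
gripper_width: 18.0
gripper_force: 37.5
```

View pics/w3.png

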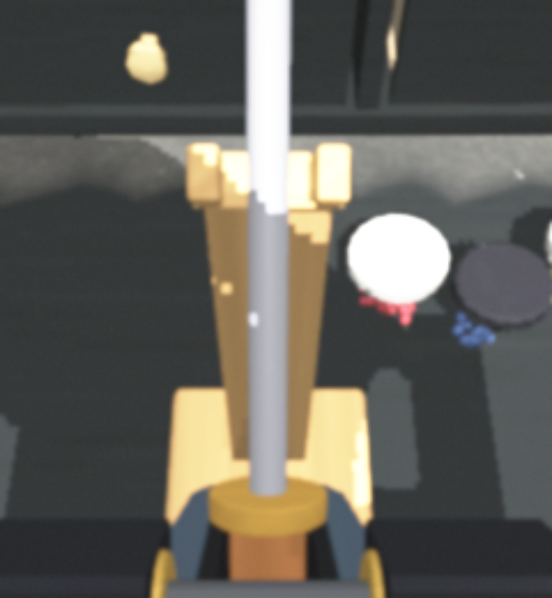

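```bash
python3 drive.py '{"motion":[[0,0,-8,0,0,0],[0,0,-12,0,0,0],[0,0,-20,0,0,0],[0,0,-30,0,0,0],[0,0,-30,0,0,0],[28,0,-33,0,0,0],[28,0,-33,0,0,0],[28,0,-33,0,0,0]]}'; python3 drive.py '{"motion":[[0,0,0,0,-8,0],[0,0,0,0,-8,0],[0,0,0,0,-8,0],[0,0,0,0,-8,0],[0,0,0,0,-8.1,0],[0,0,0,0,0,0],[0,0,0,0,0,0]]}'
python3 - <<'E'
from h import *
print(env.state()["qpos"],delta([498,230,278],R.from_euler('xyz',[180,0,0],degrees=True)))
S=env.camera_model("scene");T=env.camera_model("top")
for a,b in(((325,95),(210,95)),((365,120),(335,115)),((325,95),(320,85))):print(tri((S,a),(T,b)))
E
```

```text
time_s: 7.9
ee_pos: [445.6, -296.9, 276.6]
ee_rot: [-179.8, -39.8, -0.2]
force: [0.9, 0.7, -1.0]
gripper_width: 18.4
gripper_force: 37.7
time_s: 8.6
ee_pos: [447.0, -295.9, 274.4]
ee_rot: [-179.7, -0.6, 0.1]
force: [0.3, -1.0, -1.1]
gripper_width: 17.9
gripper_force: 37.7
[-35.12852049  12.71096935  88.74887462   0.64195908  78.19856983
  54.61365862] (array([ 5.220e+01, -5.258e+02, -1.000e-01]), array([-0.3, -0.6,  0.1]))
(array([721.92245813, 224.80894636, 510.4903036 ]), np.float64(3.313442826100086))
(array([696.27258665, -34.25144408, 453.77339905]), np.float64(10.59801378849339))
(array([655.44378469,  34.17588811, 557.95879644]), np.float64(61.83545126660625))
```

```bash
python3 drive.py '{"motion":[[-8,-44,0,0,0,0],[-8,-44,0,0,0,0],[-8,-44,0,0,0,0],[-8,-44,0,0,0,0],[-8,-44,0,0,0,0],[-8,-44,0,0,0,0]]}'; python3 drive.py '{"motion":[[0,-44,0,0,0,0],[0,-44,0,0,0,-8],[0,0,0,0,0,-8],[0,0,0,0,0,-8],[0,0,0,0,0,-8],[0,0,0,0,0,-5],[0,0,0,0,0,0],[0,0,0,0,0,0]]}'
python3 -c "
from h import *
print(env.state()['qpos'],delta([498,230,278],R.from_euler('xyz',[180,0,37],degrees=True)))"
```

```text
time_s: 9.2
ee_pos: [396.5, -31.5, 276.2]
ee_rot: [-179.7, -0.8, -0.1]
force: [1.6, 0.3, -1.2]
gripper_width: 17.8
gripper_force: 38.0
time_s: 10.0
ee_pos: [397.8, 54.9, 276.7]
ee_rot: [179.8, -0.7, 36.9]
force: [0.2, 0.2, -0.9]
gripper_width: 18.1
gripper_force: 38.3
[  6.06901404  -0.32108553 103.52162637   0.17412501  76.04142304
  59.16601138] (array([185.3, -80. ,   0.7]), array([ 0.2, -0.7, -0.1]))
```

```bash
python3 drive.py '{"motion":[[30,-20,0,0,0,0],[40,-20,0,0,0,0],[40,-20,0,0,0,0],[40,-20,0,0,0,0],[35,0,0,0,-0.7,0],[0,0,0,0,0,0],[0,0,0,0,0,0],[0,0,0,0,0,0]]}'
python3 - <<'E'
from h import *
import pickle
s=env.state();print(s["ee_pos"],s["ee_rot"])
m=env.camera_model("wrist");i=env.grab_frame("wrist");cv2.imwrite("pics/w4.png",i);pickle.dump(m,open("w4.pkl","wb"))
t=env.grab_frame("top");cv2.imwrite("pics/top4.png",t);sc=env.grab_frame("scene");cv2.imwrite("pics/scene4.png",sc)
k=cv2.resize(t[120:240,140:300],None,fx=2.5,fy=2.5,interpolation=3);l=cv2.resize(sc[125:225,240:340],None,fx=3,fy=3,interpolation=3)
c=np.hstack([k,np.zeros((300,4,3),np.uint8),l]);i2=i[:300,:704]
o=np.zeros((600,704,3),np.uint8);o[:300,:640]=i2;o[300:,:704]=c[:,:704];cv2.imwrite("pics/c4.png",o)
E
```

```text
time_s: 10.8
ee_pos: [497.4, 229.8, 278.8]
ee_rot: [179.8, 0.0, 37.0]
force: [0.8, 0.5, -1.6]
gripper_width: 17.7
gripper_force: 38.4
[497.4324071  229.7634695  278.78703528] [1.79760877e+02 4.16080788e-02 3.69530017e+01]
```

View pics/c4.png

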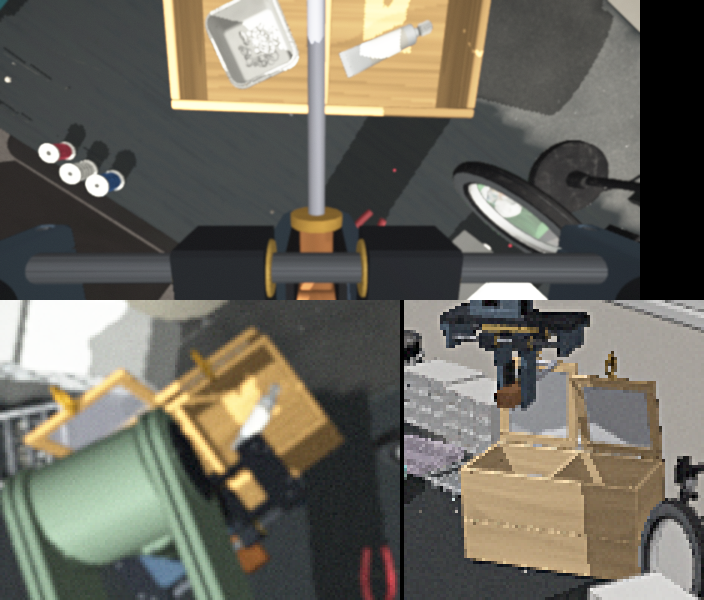

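```bash
python3 drive.py '{"motion":[[20,0,-30,0,0,0],[20,0,-30,0,8,0],[0,0,0,0,8,0],[0,0,0,0,8,0],[0,0,0,0,8,0],[0,0,0,0,8,0],[0,0,0,0,0,0],[0,0,0,0,0,0]]}'
cat > snap.py <<'E'
from h import *
import pickle,sys
n=sys.argv[1];s=env.state();print(s["ee_pos"],s["ee_rot"])
m=env.camera_model("wrist");i=env.grab_frame("wrist");cv2.imwrite(f"pics/{n}.png",i);pickle.dump(m,open(n+".pkl","wb"))
E
python3 snap.py w5; python3 drive.py '{"motion":[[0,40,0,0,0,0],[0,40,0,0,0,0],[0,0,0,0,0,0],[0,0,0,0,0,0]]}'; python3 snap.py w6
python3 -c "
import cv2,numpy as np
cv2.imwrite('pics/c5.png',np.vstack([cv2.imread('pics/w5.png')[:250],cv2.imread('pics/w6.png')[:250]]))"
```

```text
time_s: 11.75
ee_pos: [529.9, 254.6, 339.9]
ee_rot: [179.7, -40.0, 37.2]
force: [1.1, 0.9, -0.6]
gripper_width: 17.7
gripper_force: 38.4
[529.90639451 254.60439256 339.89125373] [179.66295993 -39.97003484  37.201679  ]
time_s: 12.2
ee_pos: [580.7, 191.1, 340.6]
ee_rot: [179.6, -40.1, 37.2]
force: [0.7, 0.4, -0.5]
gripper_width: 17.9
gripper_force: 38.4
[580.72456494 191.12859544 340.63113038] [179.62250431 -40.05007249  37.23344388]
```

View pics/c5.png

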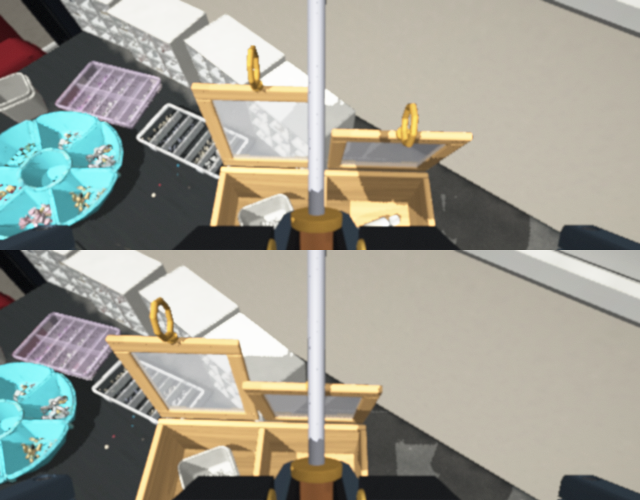

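Both wrist views show the left ring: its centre is at about (253,66) in w5 and (162,69) in w6. The right ring is at (410,124) in w5 and hidden behind the rod in w6.

Run:
```python
from h import *
import pickle
T=env.camera_model("top");S=env.camera_model("scene")
w={k:pickle.load(open(k+".pkl","rb")) for k in("w4","w5","w6")}
def ring(n,x0,x1,y0,y1):
    i=cv2.imread(f"pics/{n}.png")[y0:y1,x0:x1];h=cv2.cvtColor(i,cv2.COLOR_BGR2HSV)
    k=cv2.inRange(h,(12,140,60),(35,255,255));c=max(cv2.findContours(k,cv2.RETR_EXTERNAL,cv2.CHAIN_APPROX_NONE)[0],key=len)
    x,y,ww,hh=cv2.boundingRect(c);print(n,x+x0,y+y0,ww,hh);return np.array([x+x0+(ww-1)/2,y+y0+(hh-1)/2])
a=ring("w5",235,270,35,83);b=ring("w6",140,185,40,88)
X=tri((w["w5"],a),(w["w6"],b));print("eyel",X)
tb=lambda x,y:(145+(x-400)/2.857,125+(y-300)/2.857);sb=lambda x,y:(250+x/4,130+(y-300)/4)
print("eyel4",tri((w["w5"],a),(w["w6"],b),(T,tb(456,398)),(S,sb(138,343))))
r=ring("w5",398,422,95,132)
print("eyer",tri((w["w5"],r),(T,tb(620,360)),(S,sb(237,367))))
# box yaw: front top edge in w4 by bright-edge columns
i=cv2.cvtColor(cv2.imread("pics/w4.png"),cv2.COLOR_BGR2HSV);P=[]
for x in list(range(185,300,5))+list(range(345,460,5)):
    c=i[85:135,x].astype(int);m=(c[:,0]>10)&(c[:,0]<30)&(c[:,1]>70)&(c[:,2]>90);y=85+np.nonzero(m)[0].max();P.append(plane(w["w4"],(x,y+.5),150)[:2])
P=np.array(P);f=cv2.fitLine(P.astype(np.float32),cv2.DIST_HUBER,0,.01,.01).ravel();print("front line",f,np.degrees(np.arctan2(f[1],f[0])))
for n,p in(("w5",(228,166)),("w6",(157,168))):pass
print("hinge corner L",tri((w["w5"],(226,167)),(w["w6"],(157,419-250))),"flap free L corner",tri((w["w5"],(193,87)),(w["w6"],(107,340-250))),"free R",tri((w["w6"],(240,341-250)),(w["w5"],(306,88))))
```

```text
w5 248 46 13 37
w6 150 48 27 40
eyel (array([637.58331532, 404.26404416, 305.12011196]), np.float64(0.5667927404504144))
eyel4 (array([639.45165245, 410.03665656, 298.56789339]), np.float64(3.4923491507298943))
w5 398 104 20 28
eyer (array([670.38669826, 262.45373768, 298.37902378]), np.float64(4.388516457108437))
front line [  0.57854676  -0.8156492  556.08215    267.71164   ] -54.6516
hinge corner L (array([579.52279786, 424.23234487, 184.24724468]), np.float64(0.020778240228351758)) flap free L corner (array([596.81461531, 450.88490842, 281.55722938]), np.float64(0.4692092402201731)) free R (array([711.8143168 , 405.31326665, 214.60780218]), np.float64(0.6541806504502338))
```

```bash
python3 drive.py '{"motion":[[0,-45,0,0,0,0],[0,-45,0,0,0,0],[0,-45,0,0,0,0],[0,-45,0,0,0,0],[0,0,0,0,0,0],[0,0,0,0,0,0],[0,0,0,0,0,0]]}'; python3 snap.py w7
python3 -c "
import cv2,numpy as np
f=lambda n,x,y:cv2.resize(cv2.imread(f'pics/{n}.png')[y:y+65,x:x+52],None,fx=5,fy=5,interpolation=cv2.INTER_CUBIC)
w7=cv2.imread('pics/w7.png')[:220,:]
a=np.hstack([f('w5',228,35),f('w6',138,35)])
t=cv2.resize(cv2.imread('pics/top0.png')[140:205,150:202],None,fx=5,fy=5,interpolation=cv2.INTER_CUBIC)
a=np.hstack([a,t]);o=np.zeros((545,800,3),np.uint8);o[:325,:a.shape[1]]=a;o[325:,:640]=w7;cv2.imwrite('pics/c7.png',o)"
```

```text
time_s: 12.95
ee_pos: [470.0, 335.2, 338.9]
ee_rot: [179.7, -40.0, 37.3]
force: [0.2, 0.2, -0.7]
gripper_width: 18.1
gripper_force: 38.4
[469.96720742 335.19602827 338.86334558] [179.66658031 -40.02253675  37.28224797]
```

View pics/c7.png

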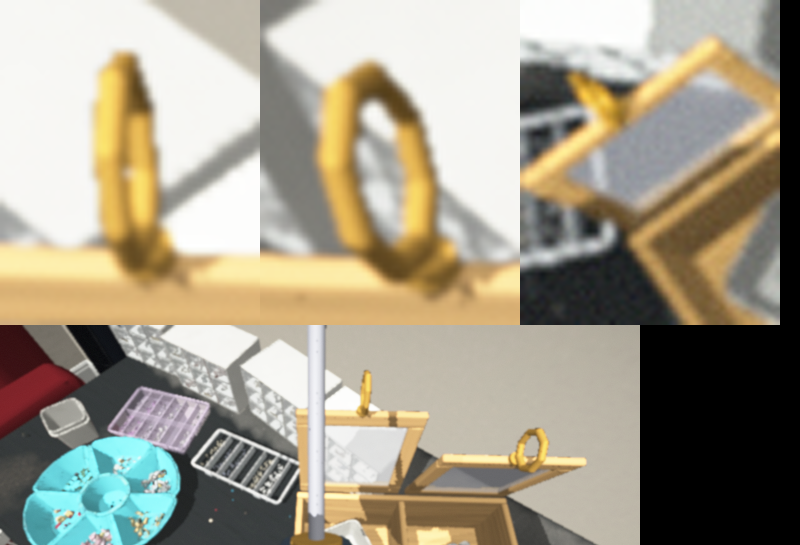

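Run:
```python
from h import *
import pickle
T=env.camera_model("top");S=env.camera_model("scene")
w={k:pickle.load(open(k+".pkl","rb")) for k in("w4","w5","w6","w7")}
L=[(w["w5"],(253.4,66)),(w["w6"],(161.6,69)),(w["w7"],(366,66))];t=[(T,(164.4,158.2))];s=[(S,(284.5,140.8))]
print("wrist",tri(*L));print("+top",tri(*L,*t));print("+both",tri(*L,*t,*s));print("w6w7",tri(L[1],L[2]))
print("eyer",tri((w["w5"],(410,124)),(w["w7"],(532,124))))
# box rim corners: front ends of w4 rim at z=150
for p in((173,104),(474,113)):print(plane(w["w4"],p,150).round(1))
```

```text
wrist (array([635.43081975, 403.23415678, 305.53979831]), np.float64(0.5438006925657786))
+top (array([637.53315625, 406.43963833, 303.0958877 ]), np.float64(2.7247299856083114))
+both (array([639.31407582, 408.5981151 , 299.31795792]), np.float64(3.2233746299902117))
w6w7 (array([635.31352696, 403.23802357, 305.50699216]), np.float64(0.45232705012403135))
eyer (array([669.67578694, 260.52646238, 299.07786669]), np.float64(0.07343729327566373))
[484.3 377.9 150. ]
[640.  157.7 150. ]
```

```bash
python3 drive.py '{"motion":[[0,48,0,0,0,0],[0,48,0,0,0,0],[0,0,0,0,-8,0],[0,0,0,0,-8,0],[0,0,0,0,-8,0],[0,0,0,0,-8,0],[0,0,0,0,-8,0],[0,0,0,0,0,0]]}'
cat > t.py <<'E'
from h import *
import sys
a=sys.argv  # hook offset from eye in box axes x,y,z(world)
Y=np.radians(35.35);bx=np.array([np.cos(Y),np.sin(Y),0]);by=np.array([-bx[1],bx[0],0]);E=np.array([636.2,404.5,303.3])
o=[float(v) for v in a[1:4]];P=E+bx*(o[0]-140)+by*(o[1]-15)+np.array([0,0,o[2]-19.5])
s=env.state();print(P.round(1),delta(P,R.from_euler('xyz',[180,0,35.35],degrees=True)),s["force"].round(1) if hasattr(s["force"],"round") else s["force"])
E
python3 drive.py '{"motion":[[0,0,0,0,0,0],[0,0,0,0,0,0]]}';python3 t.py -60 -45 0
```

```text
time_s: 13.8
ee_pos: [531.6, 258.8, 336.1]
ee_rot: [179.8, 0.1, 36.9]
force: [0.5, -0.1, -1.7]
gripper_width: 17.7
gripper_force: 38.4
time_s: 14.0
ee_pos: [527.2, 257.1, 339.1]
ee_rot: [179.8, -0.1, 37.0]
force: [0.4, 0.3, -0.6]
gripper_width: 18.3
gripper_force: 38.4
[507.8 239.8 283.8] (array([-26. ,   1.8,  55.3]), array([ 0.2, -0.1,  1.6])) [ 0.4  0.3 -0.6]
```

```bash
python3 drive.py '{"motion":[[-26,2,0,0.2,0,1.6],[0,0,28,0,0,0],[0,0,27,0,0,0],[0,0,0,0,0,0],[0,0,0,0,0,0],[0,0,0,0,0,0]]}';python3 t.py 0 -45 0
```

```text
time_s: 14.6
ee_pos: [508.6, 241.1, 286.1]
ee_rot: [179.9, -0.2, 35.4]
force: [0.3, -0.6, -0.8]
gripper_width: 17.9
gripper_force: 38.4
[556.7 274.6 283.8] (array([58.6,  0.6,  2.5]), array([ 0.1, -0.2,  0.1])) [ 0.3 -0.6 -0.8]
```

```bash
python3 drive.py '{"motion":[[30,0,1,0,0,0],[29,0.6,1.5,0,-0.2,0],[0,0,0,0,0,0],[0,0,0,0,0,0],[0,0,0,0,0,0]]}';python3 t.py 0 -45 0
python3 - <<'E'
from h import *
T=env.camera_model("top");t=env.grab_frame("top");s=env.grab_frame("scene");w=env.grab_frame("wrist")
f=lambda i,x,y,k,W,H:cv2.resize(i[y:y+int(H/k),x:x+int(W/k)],(W,H),interpolation=cv2.INTER_CUBIC)
cv2.imwrite("pics/c8.png",np.vstack([np.hstack([f(t,145,125,5,400,300),f(s,255,110,5,400,300)]),cv2.resize(w,(480,300))[:, :480] if 0 else np.hstack([cv2.resize(w,(480,300)),np.zeros((300,320,3),np.uint8)])]))
E
```

```text
time_s: 15.1
ee_pos: [556.2, 274.5, 282.2]
ee_rot: [179.9, 0.1, 35.4]
force: [-0.5, 0.3, -1.0]
gripper_width: 17.9
gripper_force: 38.4
[556.7 274.6 283.8] (array([ 0.5,  0.3, -1.6]), array([0.1, 0.1, 0.1])) [-0.5  0.3 -1. ]
```

View pics/c8.png

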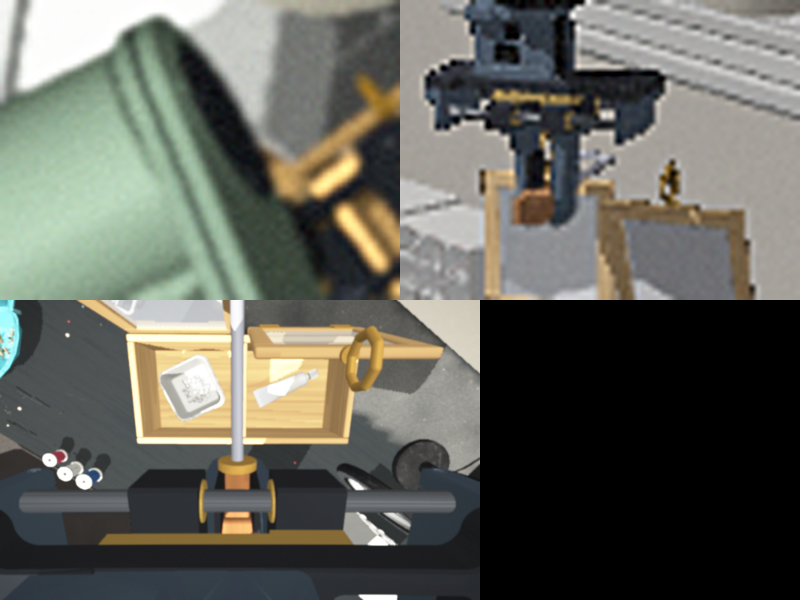

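The scene view shows the rod's elbow at about (295,141), beside and above the left flap. The ring is hidden behind the fingers. I'll slide in gently and watch the force.

```bash
python3 drive.py '{"motion":[[0,-10,-1.6,0,0,0],[0,-10,0,0,0,0],[0,0,0,0,0,0]]}'; python3 drive.py '{"motion":[[0,-8,0,0,0,0],[0,-8,0,0,0,0],[0,0,0,0,0,0]]}'; python3 drive.py '{"motion":[[0,-6,0,0,0,0],[0,-3,0,0,0,0],[0,0,0,0,0,0],[0,0,0,0,0,0]]}'; python3 t.py 0 0 0
python3 -c "
from h import *
Y=np.radians(35.35);e=np.array([556.4+140*np.cos(Y),274.5+140*np.sin(Y),302]);o,d=ray(env.camera_model('scene'),(295,141.6));print(e,o+d*((e-o)@d)-e)"
```

```text
time_s: 15.55
ee_pos: [543.8, 292.4, 283.3]
ee_rot: [180.0, 0.2, 35.5]
force: [0.3, 0.6, -1.3]
gripper_width: 18.1
gripper_force: 38.4
time_s: 15.85
ee_pos: [534.9, 305.1, 282.9]
ee_rot: [180.0, 0.2, 35.5]
force: [1.2, -0.0, -1.2]
gripper_width: 18.0
gripper_force: 38.4
time_s: 16.25
ee_pos: [530.5, 311.4, 282.9]
ee_rot: [179.9, 0.2, 35.4]
force: [-0.2, 0.0, -0.5]
gripper_width: 18.1
gripper_force: 38.4
[530.7 311.3 283.8] (array([ 0.1,  0.2, -0.9]), array([0.1, 0.2, 0.1])) [-0.2  0.  -0.5]
[670.58862049 355.49974661 302.        ] [-7.09488678  3.90234885 -2.02901367]
```

```bash
python3 drive.py '{"motion":[[-5,0,0,0,0,0],[-5,0,0,0,0,0],[-6,0,0,0,0,0],[0,0,0,0,0,0],[0,0,0,0,0,0]]}'; python3 t.py -16 0 0
python3 -c "
import numpy as np
p=np.arange(1.54,-.12,-.1);u=154*np.cos(p)-4*np.sin(p);w=154*np.sin(p)+4*np.cos(p)
print(u[0],w[0]);print(np.c_[p[1:],-np.diff(u)/2,-np.diff(w)/2].round(2).tolist())"
```

```text
time_s: 16.75
ee_pos: [517.2, 301.9, 283.2]
ee_rot: [179.9, 0.2, 35.4]
force: [0.5, 0.3, -1.4]
gripper_width: 18.0
gripper_force: 38.4
[517.6 302.  283.8] (array([ 0.4,  0.2, -0.6]), array([0.1, 0.2, 0.1])) [ 0.5  0.3 -1.4]
0.743781376277866 154.05014374957364
[[1.44, -7.69, 0.42], [1.34, -7.61, 1.19], [1.24, -7.45, 1.94], [1.14, -7.22, 2.67], [1.04, -6.92, 3.38], [0.94, -6.54, 4.06], [0.84, -6.11, 4.69], [0.74, -5.61, 5.28], [0.64, -5.05, 5.81], [0.54, -4.45, 6.28], [0.44, -3.8, 6.7], [0.34, -3.11, 7.04], [0.24, -2.39, 7.32], [0.14, -1.65, 7.52], [0.04, -0.89, 7.65], [-0.06, -0.12, 7.7]]
```

```bash
cat > trk.py <<'E'
from h import *
s=env.grab_frame("scene");s0=cv2.imread("pics/scene0.png")
for n,(x,y) in(("Lcorner",(272,146)),("Lstile",(273,160)),("Rcorner",(325,153)),("Reye",(309,148))):
    t=s0[y-7:y+8,x-7:x+8];q=s[y-40:y+41,x-40:x+41];r=cv2.matchTemplate(q,t,cv2.TM_CCOEFF_NORMED);_,v,_,l=cv2.minMaxLoc(r);print(n,l[0]-33,l[1]-33,round(v,2))
E
python3 trk.py; python3 drive.py '{"motion":[[-7,0,0.4,0,0,0],[-7,0,0.4,0,0,0],[-7,0,1,0,0,0],[-7,0,1,0,0,0],[0,0,0,0,0,0]]}'; python3 trk.py
```

```text
Lcorner 23 17 0.42
Lstile -33 30 0.56
Rcorner 0 0 0.84
Reye 0 0 0.82
time_s: 17.3
ee_pos: [493.5, 285.1, 280.4]
ee_rot: [179.9, 0.2, 35.4]
force: [0.3, 0.3, -1.3]
gripper_width: 17.9
gripper_force: 38.4
Lcorner -15 -15 0.37
Lstile -33 30 0.56
Rcorner 0 0 0.83
Reye 0 0 0.82
```

```bash
cat > chk.py <<'E'
from h import *
import sys
Y=np.radians(35.35);bx=np.array([np.cos(Y),np.sin(Y),0]);by=np.array([-bx[1],bx[0],0]);H=738.5*bx-38.4*by+[0,0,150]
m=env.camera_model("wrist");i=env.grab_frame("wrist");hsv=cv2.cvtColor(i,cv2.COLOR_BGR2HSV);cv2.imwrite("pics/chk.png",i)
T=np.array(m["T"]);K=np.array([[m["fx"],0,m["cx"]],[0,m["fy"],m["cy"]],[0,0,1.]])
def proj(X):
    c=T[:3,:3].T@(X-T[:3,3]);c=c*[1,-1,-1];return cv2.projectPoints(c[None],np.zeros(3),np.zeros(3),K,np.array(m["D"]))[0][0,0]
for th in map(float,sys.argv[1:]):
    for n,y,r in(("eyeEdge",0,126),("Lcorner",58,126),("Lstile",58,60),("Rcorner",-58,126),("Rstile",-58,60),("bot",30,6)):
        X=H-bx*np.cos(th)*r+by*y+np.array([0,0,1])*np.sin(th)*r+4*np.array([0,0,np.cos(th)])+bx*4*np.sin(th);u,v=proj(X)
        ok=0<=u<640 and 0<=v<400;print(th,n,round(u),round(v),hsv[int(v),int(u)].tolist() if ok else "-")
E
python3 chk.py 1.64 1.41
```

```text
1.64 eyeEdge 282 -156 -
1.64 Lcorner 148 -157 -
1.64 Lstile 201 -63 -
1.64 Rcorner 416 -156 -
1.64 Rstile 384 -63 -
1.64 bot 260 -22 -
1.41 eyeEdge 284 -76 -
1.41 Lcorner 157 -77 -
1.41 Lstile 203 -38 -
1.41 Rcorner 410 -76 -
1.41 Rstile 383 -38 -
1.41 bot 260 -20 -
```

```bash
cat > trk2.py <<'E'
from h import *
for c,P in(("top",(("Leye",(164,158)),("Lback",(189,148)),("Lleft",(151,174)),("Reye",(222,146)),("tub",(207,192)))),("scene",(("Leye",(284,141)),("Lmidtop",(293,147)),("Rcorner",(325,153))))):
    s=env.grab_frame(c);s0=cv2.imread(f"pics/{c}0.png");cv2.imwrite(f"pics/{c}_n.png",s)
    for n,(x,y) in P:
        t=s0[y-6:y+7,x-6:x+7];q=s[y-8:y+9,x-8:x+9];r=cv2.matchTemplate(q,t,cv2.TM_CCOEFF_NORMED);_,v,_,l=cv2.minMaxLoc(r);print(c,n,l[0]-2,l[1]-2,round(v,2),s[y,x].tolist(),s0[y,x].tolist())
E
python3 trk2.py
```

```text
top Leye -2 0 0.66 [56, 62, 61] [54, 167, 216]
top Lback -2 2 -0.06 [199, 205, 197] [139, 196, 232]
top Lleft 0 2 0.27 [94, 99, 93] [136, 207, 243]
top Reye 0 0 0.88 [35, 105, 143] [51, 159, 201]
top tub 0 -2 0.22 [37, 43, 40] [134, 142, 139]
scene Leye -1 1 0.15 [171, 179, 184] [173, 169, 169]
scene Lmidtop -2 2 0.44 [165, 168, 170] [124, 164, 191]
scene Rcorner 0 0 0.84 [159, 165, 168] [151, 158, 160]
```

```bash
cat > chk2.py <<'E'
from h import *
import sys
Y=np.radians(35.35);bx=np.array([np.cos(Y),np.sin(Y),0]);by=np.array([-bx[1],bx[0],0]);H=738.5*bx-38.4*by+[0,0,150]
for c in("top","scene"):
    m=env.camera_model(c);i=env.grab_frame(c);i0=cv2.imread(f"pics/{c}0.png")
    T=np.array(m["T"]);K=np.array([[m["fx"],0,m["cx"]],[0,m["fy"],m["cy"]],[0,0,1.]])
    for th in map(float,sys.argv[1:]):
        o=[]
        for y,r in((58,126),(58,80),(58,40),(0,126),(0,160),(-58,126),(-58,80),(-58,40)):
            X=H-bx*np.cos(th)*r+by*y+np.array([0,0,1])*np.sin(th)*r+4*np.array([0,0,np.cos(th)])+bx*4*np.sin(th)
            p=(T[:3,:3].T@(X-T[:3,3]))*[1,-1,-1];u,v=cv2.projectPoints(p[None],np.zeros(3),np.zeros(3),K,np.array(m["D"]))[0][0,0].round().astype(int)
            a=i[v-1:v+2,u-1:u+2].mean((0,1));o.append(f"{y},{r}@{u},{v}:{a.astype(int).tolist()}")
        print(c,th,*o)
E
python3 chk2.py 1.64 1.41
```

```text
top 1.64 58,126@153,174:[89, 103, 87] 58,80@161,178:[137, 161, 137] 58,40@168,181:[145, 169, 144] 0,126@171,161:[76, 78, 74] 0,160@165,158:[58, 59, 56] -58,126@189,148:[196, 201, 198] -58,80@196,153:[222, 225, 222] -58,40@201,157:[179, 189, 193]
top 1.41 58,126@159,183:[142, 166, 140] 58,80@165,183:[141, 164, 139] 58,40@170,184:[151, 175, 149] 0,126@177,170:[82, 81, 80] 0,160@173,169:[28, 27, 23] -58,126@195,157:[137, 169, 190] -58,80@199,159:[72, 97, 115] -58,40@203,160:[68, 111, 142]
scene 1.64 58,126@273,145:[75, 65, 54] 58,80@273,155:[65, 56, 49] 58,40@273,163:[110, 134, 152] 0,126@284,146:[147, 162, 174] 0,160@284,138:[64, 55, 46] -58,126@296,147:[159, 164, 168] -58,80@296,157:[81, 102, 117] -58,40@296,166:[106, 123, 137]
scene 1.41 58,126@270,146:[81, 84, 86] 58,80@271,156:[59, 63, 67] 58,40@272,164:[101, 138, 165] 0,126@282,148:[78, 110, 134] 0,160@281,140:[93, 120, 134] -58,126@294,149:[78, 102, 120] -58,80@295,158:[78, 99, 114] -58,40@296,166:[106, 123, 137]
```

The top view's pixels where the flap stood are now background, and wood shows at the predicted new position. The flap is following the hook, so I'll go on along the arc.

```bash
python3 drive.py '{"motion":[[-7.4,0,1.9,0,0,0],[-7.4,0,1.9,0,0,0],[-7.2,0,2.7,0,0,0],[-7.2,0,2.7,0,0,0],[-6.9,0,3.4,0,0,0],[-6.9,0,3.4,0,0,0],[-6.5,0,4.1,0,0,0],[-6.5,0,4.1,0,0,0]]}';python3 drive.py '{"motion":[[-6.1,0,4.7,0,0,0],[-6.1,0,4.7,0,0,0],[-5.6,0,5.3,0,0,0],[-5.6,0,5.3,0,0,0],[-5,0,5.8,0,0,0],[-5,0,5.8,0,0,0],[0,0,0,0,0,0],[0,0,0,0,0,0]]}'
cat > w.py <<'E'
from h import *
Y=np.radians(35.35);bx=np.array([np.cos(Y),np.sin(Y),0]);by=np.array([-bx[1],bx[0],0]);H=738.5*bx-38.4*by+[0,0,150]
s=env.state();h=R.from_euler('xyz',s["ee_rot"],degrees=True).apply([140,-15,-19.5])+s["ee_pos"]-H
u,w=-(h@bx),h[2];print("pin u,w",u.round(1),w.round(1),"y",(h@by).round(1),"r",np.hypot(u,w).round(1),"phi",(np.arctan2(w,u)-.026).round(3),"F",np.round(s["force"],1),s["ee_rot"])
E
python3 w.py; python3 chk2.py 0.70
```

```text
time_s: 18.4
ee_pos: [448.4, 253.0, 255.9]
ee_rot: [180.0, 0.2, 35.4]
force: [1.0, 0.5, -0.2]
gripper_width: 18.0
gripper_force: 38.5
time_s: 19.2
ee_pos: [421.4, 233.8, 224.5]
ee_rot: [180.0, 0.2, 35.4]
force: [0.4, 0.5, -1.2]
gripper_width: 18.1
gripper_force: 38.4
pin u,w 119.5 93.4 y 0.5 r 151.7 phi 0.638 F [ 0.4  0.5 -1.2] [179.95257289   0.23399568  35.44321962]
top 0.7 58,126@181,208:[121, 197, 234] 58,80@178,199:[101, 168, 208] 58,40@176,191:[104, 168, 207] 0,126@199,195:[96, 160, 200] 0,160@201,202:[122, 161, 185] -58,126@216,183:[83, 139, 175] -58,80@212,174:[95, 159, 200] -58,40@209,167:[81, 136, 172]
scene 0.7 58,126@263,160:[62, 54, 47] 58,80@267,164:[79, 78, 79] 58,40@270,168:[74, 92, 106] 0,126@275,161:[112, 109, 108] 0,160@272,158:[86, 97, 102] -58,126@287,163:[112, 129, 144] -58,80@291,167:[78, 98, 114] -58,40@294,170:[105, 124, 139]
```

Every sampled top pixel on the predicted flap frame is wood, so the flap is at about 0.7 rad and still following. I'll finish the arc.

```bash
python3 drive.py '{"motion":[[-4.8,0,6.2,0,0,0],[-4.8,0,6.2,0,0,0],[-4,0,6.6,0,0,0],[-4,0,6.6,0,0,0],[-3.4,0,7,0,0,0],[-3.4,0,7,0,0,0],[-2.6,0,7.3,0,0,0],[-2.6,0,7.3,0,0,0]]}';python3 w.py;python3 drive.py '{"motion":[[-1.8,0,7.5,0,0,0],[-1.8,0,7.5,0,0,0],[-1,0,7.6,0,0,0],[-1,0,7.6,0,0,0],[0,0,5,0,0,0],[0,0,5,0,0,0],[0,0,0,0,0,0],[0,0,0,0,0,0]]}';python3 w.py
```

```text
time_s: 20.1
ee_pos: [397.3, 216.6, 170.0]
ee_rot: [180.0, 0.2, 35.4]
force: [0.8, 0.9, -1.3]
gripper_width: 17.9
gripper_force: 38.5
pin u,w 149.1 39.1 y 0.4 r 154.2 phi 0.23 F [ 0.8  0.9 -1.3] [1.79952687e+02 1.76505901e-01 3.54378058e+01]
time_s: 20.9
ee_pos: [392.6, 213.2, 130.3]
ee_rot: [180.0, 0.2, 35.4]
force: [-0.2, 0.7, -1.6]
gripper_width: 17.8
gripper_force: 38.4
pin u,w 154.9 -0.8 y 0.4 r 154.9 phi -0.031 F [-0.2  0.7 -1.6] [179.95436712   0.23541415  35.44699888]
```

```bash
python3 drive.py '{"motion":[[0,0,2,0,0,0],[0,0,2,0,0,0],[0,0,0,0,0,0],[0,0,0,0,0,0]]}';python3 w.py;python3 drive.py '{"motion":[[0,0,2,0,0,0],[0,0,0,0,0,0],[0,0,0,0,0,0]]}';python3 w.py
```

```text
time_s: 21.3
ee_pos: [393.0, 213.4, 126.7]
ee_rot: [179.9, 0.1, 35.4]
force: [-0.1, -0.3, 0.3]
gripper_width: 17.7
gripper_force: 39.3
pin u,w 154.5 -4.2 y 0.3 r 154.5 phi -0.053 F [-0.1 -0.3  0.3] [1.79945939e+02 1.47383717e-01 3.54425286e+01]
time_s: 21.6
ee_pos: [393.2, 213.6, 124.8]
ee_rot: [179.9, 0.1, 35.4]
force: [0.3, 0.4, 1.7]
gripper_width: 17.9
gripper_force: 41.6
pin u,w 154.2 -5.9 y 0.3 r 154.3 phi -0.064 F [0.3 0.4 1.7] [1.79942121e+02 9.96575601e-02 3.54403880e+01]
```

```bash
python3 drive.py '{"motion":[[0,0,2,0,0,0],[0,0,0,0,0,0],[0,0,0,0,0,0]]}';python3 w.py; python3 chk2.py 0
```

```text
time_s: 21.9
ee_pos: [393.3, 213.6, 122.8]
ee_rot: [179.9, 0.1, 35.4]
force: [0.4, -0.2, 3.9]
gripper_width: 17.7
gripper_force: 44.9
pin u,w 154.1 -7.9 y 0.3 r 154.3 phi -0.078 F [ 0.4 -0.2  3.9] [1.79942136e+02 9.23876532e-02 3.54381359e+01]
top 0.0 58,126@198,219:[159, 237, 253] 58,80@189,207:[159, 235, 252] 58,40@182,196:[159, 234, 251] 0,126@214,207:[153, 234, 252] 0,160@221,217:[106, 138, 158] -58,126@230,196:[135, 215, 243] -58,80@221,183:[138, 217, 244] -58,40@214,172:[126, 201, 234]
scene 0.0 58,126@260,180:[45, 68, 80] 58,80@265,177:[42, 57, 63] 58,40@269,174:[61, 73, 80] 0,126@273,182:[51, 44, 40] 0,160@269,184:[108, 142, 161] -58,126@285,183:[108, 144, 168] -58,80@289,180:[103, 136, 159] -58,40@293,177:[95, 126, 148]
```

```bash
python3 drive.py '{"motion":[[0,0,-6,0,0,0],[0,0,-5,0,0,0],[0,0,0,0,0,0],[0,0,0,0,0,0]]}';python3 w.py;python3 drive.py '{"motion":[[0,10,0,0,0,0],[0,15,0,0,0,0],[0,15,0,0,0,0],[0,10,0,0,0,0],[0,0,0,0,0,0],[0,0,0,0,0,0]]}'; python3 w.py; python3 chk2.py 0|head -1
```

```text
time_s: 22.4
ee_pos: [392.0, 212.8, 133.1]
ee_rot: [180.0, 0.3, 35.4]
force: [-0.6, -0.7, -1.1]
gripper_width: 17.4
gripper_force: 41.7
pin u,w 155.5 1.8 y 0.4 r 155.6 phi -0.014 F [-0.6 -0.7 -1.1] [179.9606825    0.301811    35.44448869]
time_s: 23.0
ee_pos: [421.6, 172.3, 133.3]
ee_rot: [180.0, 0.2, 35.4]
force: [-0.6, 0.2, -0.1]
gripper_width: 18.1
gripper_force: 41.6
pin u,w 154.9 2.2 y -49.8 r 154.9 phi -0.011 F [-0.6  0.2 -0.1] [179.9789103    0.22854749  35.3907339 ]
top 0.0 58,126@198,219:[159, 236, 253] 58,80@189,207:[157, 234, 252] 58,40@182,196:[160, 234, 251] 0,126@214,207:[154, 235, 253] 0,160@221,217:[55, 128, 166] -58,126@230,196:[136, 215, 243] -58,80@221,183:[138, 217, 243] -58,40@214,172:[124, 201, 234]
```

```bash
python3 drive.py '{"motion":[[-30,0,-20,0,0,0],[-15,0,-40,0,0,0],[0,0,-45,0,0,0],[0,0,-40,0,0,0],[0,0,0,0,0,8],[0,0,0,0,0,8],[0,0,0,0,0,8],[0,0,0,0,0,8]]}'; python3 drive.py '{"motion":[[0,0,0,0,0,3.4],[0,44,0,0,0,0],[0,44,0,0,0,0],[0,44,0,0,0,0],[0,44,0,0,0,0],[0,44,0,0,0,0],[0,44,0,0,0,0],[0,44,0,0,0,0]]}'; python3 -c "
from h import *
print(delta([447,-296.8,277],R.from_euler('xyz',[180,0,0],degrees=True)))"
```

```text
time_s: 23.9
ee_pos: [384.9, 147.2, 278.7]
ee_rot: [179.9, 0.1, 3.2]
force: [-0.2, -0.0, -0.6]
gripper_width: 18.2
gripper_force: 41.5
time_s: 24.7
ee_pos: [385.2, -162.4, 279.6]
ee_rot: [179.9, 0.1, 0.1]
force: [1.7, 0.3, -0.8]
gripper_width: 17.8
gripper_force: 41.5
(array([ 61.6, 134.5,   2.8]), array([0.1, 0.1, 0.1]))
```

```bash
python3 drive.py '{"motion":[[20,43,1,0,0,0],[20,43,1,0,0,0],[21,43,1,0.1,0,0],[0,0,0,0,8,0],[0,0,0,0,8,0],[0,0,0,0,8,0],[0,0,0,0,8,0],[0,0,0,0,8.1,0]]}'; python3 drive.py '{"motion":[[0,0,0,0,0,0],[0,0,0,0,0,0]]}'
cat > r.py <<'E'
from h import *
import sys
Rt=R.from_euler('xyz',[-179.9,-40.1,-0.2],degrees=True);z=Rt.apply([0,0,1]);P=np.array([511.0,-296.8,70.6])-float(sys.argv[1])*z
s=env.state();print(P.round(1),np.round(s["ee_pos"],1),np.round(s["ee_rot"],1),delta(P,Rt),np.round(s["force"],1))
E
python3 r.py 100
python3 - <<'E'
from h import *
s=env.state();Re=R.from_euler('xyz',s["ee_rot"],degrees=True);f=lambda p:Re.apply(p)+s["ee_pos"]
S=env.camera_model("scene");T=env.camera_model("top")
for n in("scene","top"):
    m=env.camera_model(n);i=env.grab_frame(n);cv2.imwrite(f"pics/{n}_r.png",i)
    K=np.array([[m["fx"],0,m["cx"]],[0,m["fy"],m["cy"]],[0,0,1.]]);TT=np.array(m["T"]);print(n)
    for k,p in(("elbow",[140,0,-19.5]),("pin",[140,-35,-19.5]),("rod110",[110,0,-19.5]),("rod70",[70,0,-19.5])):
        c=(TT[:3,:3].T@(f(p)-TT[:3,3]))*[1,-1,-1];u,v=cv2.projectPoints(c[None],np.zeros(3),np.zeros(3),K,np.array(m["D"]))[0][0,0]
        print(k,u.round(1),v.round(1))
        g=i[int(v+.5),int(u)-8:int(u)+9].astype(int);print("  row",(g.sum(1)//3).tolist());g=i[int(v)-8:int(v)+9,int(u+.5)].astype(int);print("  col",(g.sum(1)//3).tolist())
E
```

```text
time_s: 25.5
ee_pos: [446.6, -288.8, 276.9]
ee_rot: [179.9, -39.3, 0.2]
force: [0.1, 1.9, -1.8]
gripper_width: 17.8
gripper_force: 41.6
time_s: 25.7
ee_pos: [446.7, -289.5, 276.5]
ee_rot: [-179.9, -38.9, 0.1]
force: [0.6, -0.9, -0.5]
gripper_width: 18.0
gripper_force: 41.6
[ 446.6 -296.7  147.1] [ 446.7 -289.5  276.5] [-1.799e+02 -3.890e+01  1.000e-01] (array([-81.4,   7.5, 100.6]), array([-0.2,  1.2,  0.2])) [ 0.6 -0.9 -0.5]
scene
elbow 380.6 166.9
  row [163, 165, 164, 166, 166, 164, 173, 208, 178, 122, 164, 162, 164, 163, 164, 165, 170]
  col [167, 163, 167, 159, 167, 162, 163, 164, 178, 122, 167, 170, 166, 166, 162, 163, 162]
pin 372.3 163.9
  row [165, 165, 165, 162, 162, 164, 161, 158, 82, 178, 184, 200, 207, 159, 167, 164, 162]
  col [166, 162, 160, 164, 162, 160, 161, 163, 165, 82, 166, 165, 163, 163, 163, 164, 161]
rod110 374.4 174.6
  row [167, 162, 163, 165, 162, 155, 161, 206, 160, 90, 172, 165, 165, 163, 162, 165, 164]
  col [169, 164, 163, 164, 162, 157, 174, 209, 199, 160, 115, 165, 165, 164, 168, 161, 162]
rod70 366.1 184.9
  row [61, 78, 68, 63, 40, 25, 32, 50, 65, 7
[... 165 characters left out ...]
31, 228, 229, 228, 233, 234, 205, 136, 67, 54, 60, 55, 58, 61]
  col [54, 59, 58, 56, 57, 59, 79, 134, 186, 205, 200, 200, 202, 185, 163, 142, 130]
pin 435.5 184.0
  row [79, 71, 71, 60, 56, 56, 57, 60, 85, 156, 210, 234, 232, 224, 228, 233, 233]
  col [170, 95, 52, 52, 57, 57, 58, 68, 81, 85, 82, 73, 57, 56, 58, 56, 52]
rod110 448.8 194.7
  row [54, 53, 56, 52, 55, 67, 110, 171, 216, 212, 155, 81, 56, 61, 53, 56, 57]
  col [201, 202, 207, 217, 216, 223, 221, 220, 216, 212, 205, 203, 203, 192, 170, 149, 133]
rod70 446.4 208.9
  row [57, 54, 62, 60, 57, 58, 79, 107, 113, 103, 73, 57, 56, 54, 48, 35, 28]
  col [168, 185, 189, 195, 193, 163, 126, 114, 110, 113, 113, 111, 109, 104, 109, 104, 94]
```

```bash
python3 drive.py '{"motion":[[-27,2.5,33,-0.2,1.2,0.2],[-27,2.5,33,0,0,0],[-27,2.5,33,0,0,0],[0,0,0,0,0,0],[0,0,0,0,0,0],[0,0,0,0,0,0]]}'; python3 r.py 100
```

```text
time_s: 26.4
ee_pos: [450.0, -298.0, 151.4]
ee_rot: [179.8, -40.4, 0.1]
force: [-0.4, -0.4, -1.1]
gripper_width: 17.9
gripper_force: 41.6
[ 446.6 -296.7  147.1] [ 450.  -298.   151.4] [ 1.798e+02 -4.040e+01  1.000e-01] (array([-5.3, -1.2,  1. ]), array([ 0.1, -0.3,  0.2])) [-0.4 -0.4 -1.1]
```

```bash
python3 drive.py '{"motion":[[-5.3,-1.2,1,0.1,-0.3,0.2],[0,0,20,0,0,0],[0,0,25,0,0,0],[0,0,20,0,0,0],[0,0,0,0,0,0],[0,0,0,0,0,0]]}'; python3 r.py 35
```

```text
time_s: 27.0
ee_pos: [486.7, -295.6, 95.5]
ee_rot: [-179.7, -40.0, -0.3]
force: [-0.3, -1.1, -0.4]
gripper_width: 17.5
gripper_force: 41.6
[ 488.5 -296.8   97.4] [ 486.7 -295.6   95.5] [-179.7  -40.    -0.3] (array([ 2.5,  1.2, -0.3]), array([-0.1,  0.1, -0.1])) [-0.3 -1.1 -0.4]
```

```bash
python3 drive.py '{"motion":[[2.6,1.2,0,-0.1,0.1,-0.1],[0,0,0,0,0,0],[0,0,0,0,0,0]]}'; python3 r.py 35;python3 drive.py '{"motion":[[0,0,10,0,0,0],[0,0,8,0,0,0],[0,0,0,0,0,0],[0,0,0,0,0,0]]}'; python3 r.py 17
```

```text
time_s: 27.3
ee_pos: [488.4, -297.1, 97.1]
ee_rot: [-180.0, -40.1, -0.2]
force: [-0.3, 0.8, -1.7]
gripper_width: 17.8
gripper_force: 41.6
[ 488.5 -296.8   97.4] [ 488.4 -297.1   97.1] [-180.   -40.1   -0.2] (array([ 0.2, -0.3, -0.2]), array([ 0.1,  0. , -0. ])) [-0.3  0.8 -1.7]
time_s: 27.7
ee_pos: [500.4, -296.9, 83.0]
ee_rot: [-179.9, -40.1, -0.3]
force: [2.3, 0.2, 0.2]
gripper_width: 17.7
gripper_force: 42.3
[ 500.  -296.8   83.6] [ 500.4 -296.9   83. ] [-179.9  -40.1   -0.3] (array([ 0.2, -0.1, -0.7]), array([ 0.,  0., -0.])) [2.3 0.2 0.2]
```

```bash
python3 drive.py '{"motion":[[1.2,0,0,0,0,0],[0,0,0,0,0,0],[0,0,0,0,0,0]]}'; python3 r.py 17; python3 drive.py '{"motion":[[0,0,5,0,0,0],[0,0,0,0,0,0],[0,0,0,0,0,0]]}'; python3 r.py 12
```

```text
time_s: 28.0
ee_pos: [500.6, -296.6, 83.1]
ee_rot: [-179.9, -40.0, -0.3]
force: [-0.5, 0.9, -1.6]
gripper_width: 17.6
gripper_force: 42.0
[ 500.  -296.8   83.6] [ 500.6 -296.6   83.1] [-179.9  -40.    -0.3] (array([-0.2,  0.2, -0.7]), array([ 0. ,  0.1, -0. ])) [-0.5  0.9 -1.6]
time_s: 28.3
ee_pos: [504.2, -296.6, 79.0]
ee_rot: [-179.8, -40.0, -0.3]
force: [-0.3, -0.3, -0.9]
gripper_width: 17.7
gripper_force: 42.0
[ 503.3 -296.8   79.8] [ 504.2 -296.6   79. ] [-179.8  -40.    -0.3] (array([-0.2,  0.2, -1.2]), array([-0. ,  0.1, -0.1])) [-0.3 -0.3 -0.9]
```

```bash
python3 drive.py '{"motion":[[0.5,0,5,0,0,0],[0,0,2.5,0,0,0],[0,0,0,0,0,0],[0,0,0,0,0,0]]}'; python3 r.py 3; python3 drive.py '{"motion":[[0,0,2,0,0,0],[0,0,0,0,0,0],[0,0,0,0,0,0]]}'; python3 r.py 0
```

```text
time_s: 28.7
ee_pos: [509.4, -296.6, 73.7]
ee_rot: [-179.8, -40.0, -0.3]
force: [0.4, 0.2, -0.3]
gripper_width: 17.5
gripper_force: 42.0
[ 509.1 -296.8   72.9] [ 509.4 -296.6   73.7] [-179.8  -40.    -0.3] (array([-0.8,  0.2,  0.4]), array([-0. ,  0.1, -0.1])) [ 0.4  0.2 -0.3]
time_s: 29.0
ee_pos: [510.7, -296.7, 72.3]
ee_rot: [-179.9, -40.0, -0.3]
force: [0.5, -0.1, -1.1]
gripper_width: 17.8
gripper_force: 42.0
[ 511.  -296.8   70.6] [ 510.7 -296.7   72.3] [-179.9  -40.    -0.3] (array([-0.9,  0.1,  1.5]), array([-0. ,  0.1, -0. ])) [ 0.5 -0.1 -1.1]
```

```bash
python3 drive.py '{"motion":[[-0.6,0,1.5,0,0,0],[0,0,0,0,0,0],[0,0,0,0,0,0],[0,0,0,0,0,0]]}'; python3 r.py 0
```

```text
time_s: 29.4
ee_pos: [511.2, -296.8, 70.9]
ee_rot: [-179.9, -40.0, -0.3]
force: [-0.7, -0.1, 1.3]
gripper_width: 17.9
gripper_force: 42.1
[ 511.  -296.8   70.6] [ 511.2 -296.8   70.9] [-179.9  -40.    -0.3] (array([-0.3,  0. ,  0.1]), array([ 0. ,  0.1, -0. ])) [-0.7 -0.1  1.3]
```

Seated at the recorded grasp pose with light contact. Next I open the fingers to 60 mm and withdraw square to the pole.

```bash
python3 drive.py '{"motion":[[0,0,0,0,0,0],[0,0,0,0,0,0],[0,0,0,0,0,0],[0,0,0,0,0,0],[0,0,0,0,0,0]]}' 60; python3 drive.py '{"motion":[[0,0,-10,0,0,0],[0,0,-20,0,0,0],[0,0,-30,0,0,0],[0,0,-40,0,0,0],[0,0,-30,0,0,0],[0,0,0,0,0,0],[0,0,0,0,0,0]]}'; python3 snap.py w9
python3 - <<'E'
from h import *
import pickle
# compare rod/pole against the start in both fixed views
for c,P in(("top",(("elbow",(428,173)),("pin",(419,173)),("collar",(424,208)),("Reye",(222,146)),("pliers",(291,235)),("tape",(467,223)),("drawer",(352,215)))),("scene",(("elbow",(393,224)),("pin",(386,221)),("collar",(370,254)),("Reye",(309,148)),("drawer",(325,240)),("pliers",(282,237)),("tape",(393,308))))):
    s=env.grab_frame(c);s0=cv2.imread(f"pics/{c}0.png");cv2.imwrite(f"pics/{c}_e.png",s)
    for n,(x,y) in P:
        r=10;t=s0[y-r:y+r+1,x-r:x+r+1];q=s[y-r-6:y+r+7,x-r-6:x+r+7];_,v,_,l=cv2.minMaxLoc(cv2.matchTemplate(q,t,cv2.TM_CCOEFF_NORMED));print(c,n,l[0]-6,l[1]-6,round(v,2))
m=pickle.load(open("w9.pkl","rb"));i=cv2.imread("pics/w9.png")
for y in(30,60,100,140):
    r=i[y,312:336].astype(int);k=(r[:,0]>=r[:,2]+5)&(r.sum(1)>250);print(y,np.nonzero(k)[0].mean()+312)
E
python3 chk2.py 0 0.05
```

```text
time_s: 29.9
ee_pos: [511.3, -296.5, 70.9]
ee_rot: [-179.8, -40.0, -0.3]
force: [0.2, 0.1, -0.4]
gripper_width: 54.8
gripper_force: 0.0
time_s: 30.6
ee_pos: [427.6, -296.8, 170.7]
ee_rot: [-179.9, -40.1, -0.3]
force: [1.1, -0.1, -0.9]
gripper_width: 59.9
gripper_force: 0.0
[ 427.56367598 -296.75804564  170.68628928] [-179.9229814   -40.06685201   -0.25227471]
top elbow -1 0 0.93
top pin -1 0 0.92
top collar 0 -1 0.83
top Reye 0 0 0.97
top pliers 0 0 0.51
top tape 0 0 1.0
top drawer -2 -6 0.19
scene elbow -1 -1 0.88
scene pin -1 -1 0.84
scene collar 0 -1 0.85
scene Reye 0 0 0.97
scene drawer -6 6 0.27
scene pliers 0 0 0.73
scene tape 0 0 1.0
30 313.0
60 313.0
100 312.0
140 312.5
top 0.0 58,126@198,219:[159, 237, 253] 58,80@189,207:[160, 236, 252] 58,40@182,196:[159, 235, 251] 0,126@214,207:[155, 236, 253] 0,160@221,217:[56, 129, 168] -58,126@230,196:[138, 216, 243] -58,80@221,183:[139, 218, 244] -58,40@214,172:[126, 202, 235]
top 0.05 58,126@197,219:[161, 240, 254] 58,80@189,206:[161, 234, 251] 58,40@181,196:[159, 237, 253] 0,126@213,207:[158, 237, 253] 0,160@220,217:[59, 159, 205] -58,126@230,195:[129, 207, 238] -58,80@221,183:[139, 218, 244] -58,40@213,172:[143, 223, 246]
scene 0.0 58,126@260,180:[99, 107, 99] 58,80@265,177:[134, 147, 136] 58,40@269,174:[153, 167, 154] 0,126@273,182:[140, 153, 141] 0,160@269,184:[108, 119, 109] -58,126@285,183:[96, 106, 97] -58,80@289,180:[93, 104, 95] -58,40@293,177:[91, 99, 91]
scene 0.05 58,126@260,179:[104, 113, 104] 58,80@265,176:[148, 161, 149] 58,40@269,173:[152, 166, 153] 0,126@273,180:[143, 156, 144] 0,160@269,182:[120, 132, 121] -58,126@285,182:[100, 111, 101] -58,80@289,179:[98, 109, 99] -58,40@293,176:[94, 104, 94]
```

Run:
```python
from h import *
import pickle
w2=pickle.load(open("w2.pkl","rb"));w9=pickle.load(open("w9.pkl","rb"))
Z={}
for n,m in(("w2",w2),("w9",w9)):
    i=cv2.imread(f"pics/{n}.png").astype(int)
    print(n)
    for y in(20,40,60,100):
        r=i[y,295:345];k=(r[:,0]>=r[:,2]-2)&(r.sum(1)>330)
        x=np.nonzero(k)[0]+295
        print(y,x.tolist(), r.sum(1).tolist() if n=="w9" and y==60 else "")
for c,P in(("top",((428,173),(419,173),(424,208),(426,190),(467,223))),("scene",((393,224),(386,221),(370,254),(381,239),(393,308)))):
    s=cv2.resize(cv2.imread(f"pics/{c}_e.png"),None,fx=8,fy=8,interpolation=2);s0=cv2.resize(cv2.imread(f"pics/{c}0.png"),None,fx=8,fy=8,interpolation=2)
    for x,y in P:
        r=56;x*=8;y*=8;t=s0[y-r:y+r+1,x-r:x+r+1];q=s[y-r-32:y+r+33,x-r-32:x+r+33];_,v,_,l=cv2.minMaxLoc(cv2.matchTemplate(q,t,cv2.TM_CCOEFF_NORMED));print(c,x/8,y/8,(l[0]-32)/8,(l[1]-32)/8,round(v,2))
```

```text
w2
20 [319, 320, 321, 322, 323, 324, 325, 326, 327, 328, 329] 
40 [319, 320, 321, 322, 323, 324, 325, 326, 327, 328, 329] 
60 [319, 320, 321, 322, 323, 324, 325, 326, 327, 328] 
100 [321, 322, 323, 324, 325, 326] 
w9
20 [295, 296, 297, 298, 299, 300, 301, 302, 303, 304, 305, 306, 307, 308, 309, 310, 311, 312, 313] 
40 [304, 305, 306, 307, 308, 309, 310, 311, 312, 313, 314] 
60 [305, 306, 307, 308, 309, 310, 311, 312, 313, 314] [113, 113, 115, 119, 120, 113, 115, 119, 163, 308, 493, 627, 692, 720, 733, 731, 715, 689, 615, 454, 243, 124, 114, 113, 114, 114, 119, 116, 117, 118, 115, 118, 119, 115, 114, 116, 121, 117, 114, 119, 112, 111, 118, 115, 121, 137, 150, 135, 111, 100]
100 [307, 308, 309, 310, 311, 312, 313] 
top 428.0 173.0 -1.25 0.125 0.94
top 419.0 173.0 -2.125 0.125 0.98
top 424.0 208.0 0.125 -3.5 0.75
top 426.0 190.0 -0.75 0.0 0.79
top 467.0 223.0 -0.125 0.0 0.9
scene 393.0 224.0 -1.125 -0.625 0.92
scene 386.0 221.0 -0.875 -0.5 0.85
scene 370.0 254.0 -0.625 -0.375 0.93
scene 381.0 239.0 -0.375 -0.75 0.71
scene 393.0 308.0 0.0 0.0 1.0
```

Run:
```python
from h import *
import pickle
n=np.array([-.644,0,.765]);G=np.array([498.3,-296.8,85.5]);px=np.array([.765,0,.644])
for k,Q in(("w2",((324,20),(324,40),(323.5,60),(323.5,100),(322.7,140))),("w9",((309,40),(309.5,60),(310,100)))):
    m=pickle.load(open(k+".pkl","rb"));print(k,np.round(m["T"],3)[:3].tolist())
    for q in Q:
        o,d=ray(m,q);X=o+d*((G-o)@n)/(d@n);print("  along",((X-G)@px).round(1),"y",X[1].round(2))
i=cv2.imread("pics/w9.png").astype(int);r=i[170:215,311].tolist();print([tuple(v) for v in r][::3])
for y in (8,12,16,20,24):print(y,(i[y,255:320].sum(1)//3).tolist())
```

```text
w2 [[0.009, 0.912, -0.409, 383.385], [-1.0, 0.004, -0.014, -295.265], [-0.011, 0.409, 0.912, 337.538]]
  along 134.3 y -297.44
  along 120.8 y -297.54
  along 106.8 y -297.25
  along 77.5 y -297.45
  along 46.0 y -297.0
w9 [[-0.004, 0.9, -0.436, 371.355], [-1.0, -0.004, 0.002, -296.409], [-0.0, 0.436, 0.9, 345.799]]
  along 128.0 y -291.73
  along 113.2 y -292.01
  along 82.1 y -292.16
[(116, 129, 140), (57, 121, 159), (52, 115, 152), (49, 92, 131), (51, 84, 129), (49, 82, 127), (50, 83, 127), (49, 82, 127), (49, 82, 127), (49, 81, 125), (48, 80, 126), (49, 80, 125), (49, 80, 124), (49, 80, 124), (47, 76, 119)]
8 [52, 52, 52, 50, 53, 51, 51, 51, 51, 53, 51, 51, 52, 52, 51, 51, 51, 53, 52, 53, 52, 51, 52, 52, 54, 52, 52, 52, 52, 52, 52, 52, 51, 51, 53, 52, 52, 53, 53, 53, 53, 54, 53, 52, 54, 52, 54, 53, 53, 53, 54, 54, 55, 54, 54, 53, 54, 52, 53, 53, 53, 54, 52, 53, 55]
12 [53, 52, 52, 52, 51, 53, 53, 52, 52, 52, 53, 53, 53, 51, 52, 53, 52, 52, 53, 52, 51, 52, 54, 54, 52, 54, 51, 53, 53, 52, 52, 54, 53, 52, 54, 53, 54, 54, 53, 53, 52, 52, 54, 53, 53, 53, 52, 52, 53, 53, 52, 52, 51, 53
[... 252 characters left out ...]
6, 115, 116, 119, 127, 133, 131, 121, 99, 72, 54, 43, 42, 40, 40, 41, 41, 41]
20 [36, 35, 37, 36, 34, 38, 35, 36, 36, 35, 42, 86, 156, 205, 228, 235, 238, 241, 242, 241, 238, 235, 235, 238, 241, 242, 242, 242, 242, 242, 242, 242, 242, 242, 242, 242, 242, 242, 242, 242, 242, 242, 242, 242, 243, 242, 243, 243, 243, 243, 243, 243, 243, 243, 242, 239, 231, 201, 143, 77, 40, 35, 36, 35, 37]
24 [44, 44, 45, 44, 43, 45, 44, 43, 43, 43, 47, 83, 141, 183, 198, 205, 213, 222, 222, 214, 209, 209, 202, 191, 187, 186, 193, 208, 219, 221, 221, 221, 221, 221, 220, 219, 218, 218, 218, 218, 217, 218, 217, 217, 216, 216, 216, 216, 215, 216, 219, 226, 235, 241, 242, 238, 231, 214, 176, 118, 65, 42, 42, 44, 44]
```

```bash
python3 r.py 0
python3 - <<'E'
from h import *
import pickle
n=np.array([-.644,0,.765]);G=np.array([498.3,-296.8,85.5]);px=np.array([.765,0,.644])
for k,u,b in(("w2",324,290),("w9",309,272)):
    i=cv2.imread(f"pics/{k}.png").astype(int);m=pickle.load(open(k+".pkl","rb"))
    for uu in(u,b+12):
        c=i[:30,uu].sum(1);t=next(j for j in range(30) if c[j]>400);o,d=ray(m,(uu,t));X=o+d*((G-o)@n)/(d@n);print(k,uu,t,"along",((X-G)@px).round(1),X[1].round(1))
E
```

```text
[ 511.  -296.8   70.6] [ 427.9 -296.1  169.2] [-179.7  -40.    -0.3] (array([  0.4,   0.9, 129. ]), array([-0.1,  0.1, -0.1])) [ 0.1  0.7 -0.5]
w2 324 4 along 144.8 -297.4
w2 302 4 along 144.8 -281.2
w9 309 17 along 144.5 -291.9
w9 284 17 along 144.6 -272.2
```

The pole lies correctly along its length but 5 mm sideways, against the upper cheek. I'll regrasp lightly to centre it and open gently.

```bash
python3 drive.py '{"motion":[[0.4,0.9,40,-0.1,0.1,-0.1],[0,0,40,0,0,0],[0,0,25,0,0,0],[0,0,12,0,0,0],[0,0,0,0,0,0],[0,0,0,0,0,0]]}'; python3 r.py 0
```

```text
time_s: 31.45
ee_pos: [503.3, -297.3, 80.5]
ee_rot: [-180.0, -40.1, -0.1]
force: [-0.3, -0.1, 0.3]
gripper_width: 59.9
gripper_force: 0.0
[ 511.  -296.8   70.6] [ 503.3 -297.3   80.5] [-1.80e+02 -4.01e+01 -1.00e-01] (array([-0.4, -0.5, 12.5]), array([0., 0., 0.])) [-0.3 -0.1  0.3]
```

```bash
python3 drive.py '{"motion":[[-0.3,-0.4,12,0,0,0],[0,0,0,0,0,0],[0,0,0,0,0,0],[0,0,0,0,0,0],[0,0,0,0,0,0],[0,0,0,0,0,0],[0,0,0,0,0,0],[0,0,0,0,0,0]]}' 0 12; python3 r.py 0; python3 drive.py '{"motion":[[0,0,0,0,0,0],[0,0,0,0,0,0],[0,0,0,0,0,0]]}' 0 4; python3 -c "
from h import *
i=env.grab_frame('wrist').astype(int)
for y in(20,60,100,140):
    r=i[y,290:345];k=(r[:,0]>=r[:,2]-2)&(r.sum(1)>330);x=np.nonzero(k)[0]+290;print(y,x.min() if len(x) else 0,x.max() if len(x) else 0)
cv2.imwrite('pics/w10.png',i)"
```

```text
time_s: 32.25
ee_pos: [510.5, -297.5, 72.2]
ee_rot: [179.9, -40.1, -0.1]
force: [-5.4, 0.4, 6.0]
gripper_width: 19.0
gripper_force: 14.5
[ 511.  -296.8   70.6] [ 510.5 -297.5   72.2] [ 1.799e+02 -4.010e+01 -1.000e-01] (array([-0.7, -0.7,  1.5]), array([ 0.1, -0. ,  0.1])) [-5.4  0.4  6. ]
time_s: 32.55
ee_pos: [510.5, -297.4, 72.2]
ee_rot: [179.9, -40.1, -0.1]
force: [-5.2, 1.4, 5.5]
gripper_width: 19.3
gripper_force: 12.0
20 307 325
60 306 326
100 309 323
140 309 323[ WARN:0@0.299] global loadsave.cpp:1063 imwrite_ Unsupported depth image for selected encoder is fallbacked to CV_8U.
```

```bash
python3 drive.py '{"motion":[[0,0,-1,0,0,0],[0,0,0,0,0,0],[0,0,0,0,0,0]]}'; python3 r.py 0; python3 drive.py '{"motion":[[0,0,-0.7,0,0,0],[0,0,0,0,0,0],[0,0,0,0,0,0]]}'; python3 r.py 0
```

```text
time_s: 32.9
ee_pos: [510.1, -297.4, 72.3]
ee_rot: [180.0, -40.1, -0.1]
force: [1.0, -0.4, -0.9]
gripper_width: 19.1
gripper_force: 12.0
[ 511.  -296.8   70.6] [ 510.1 -297.4   72.3] [ 1.80e+02 -4.01e+01 -1.00e-01] (array([-0.4, -0.6,  1.9]), array([0.1, 0. , 0. ])) [ 1.  -0.4 -0.9]
time_s: 33.2
ee_pos: [509.7, -297.3, 73.0]
ee_rot: [180.0, -40.1, -0.1]
force: [-0.4, -0.3, -1.0]
gripper_width: 19.2
gripper_force: 12.0
[ 511.  -296.8   70.6] [ 509.7 -297.3   73. ] [ 1.80e+02 -4.01e+01 -1.00e-01] (array([-0.5, -0.5,  2.7]), array([ 0.1, -0. ,  0.1])) [-0.4 -0.3 -1. ]
```

```bash
cat > col.py <<'E'
from h import *
n=np.array([-.644,0,.765]);G=np.array([498.3,-296.8,85.5]);m=env.camera_model("wrist")
i=env.grab_frame('wrist').astype(int)
for y in(60,100,140):
    r=i[y,285:350];k=(r[:,0]>=r[:,2]-2)&(r.sum(1)>330);x=np.nonzero(k)[0]+285
    if len(x):
        o,d=ray(m,(x.mean(),y));X=o+d*((G-o)@n)/(d@n);print(y,len(x),x.mean(),"y",X[1].round(1),end="; ")
print(env.state()["gripper_width"])
E
python3 drive.py '{"motion":[[0,-0.5,0.9,0,0,0],[0,0,0,0,0,0],[0,0,0,0,0,0]]}'; python3 col.py; python3 drive.py '{"motion":[[0,0,0,0,0,0],[0,0,0,0,0,0]]}' 21; python3 col.py; python3 drive.py '{"motion":[[0,0,0,0,0,0],[0,0,0,0,0,0]]}' 25; python3 col.py;python3 drive.py '{"motion":[[0,0,0,0,0,0],[0,0,0,0,0,0],[0,0,0,0,0,0]]}' 45; python3 col.py
```

```text
time_s: 33.5
ee_pos: [510.2, -296.8, 72.3]
ee_rot: [180.0, -40.1, -0.1]
force: [0.4, -0.3, -1.4]
gripper_width: 19.2
gripper_force: 12.0
60 21 316.0 y -296.8; 100 15 316.0 y -296.7; 140 15 316.0 y -296.7; 19.048354399091206
time_s: 33.75
ee_pos: [510.2, -296.8, 72.4]
ee_rot: [180.0, -40.1, -0.1]
force: [-0.5, 0.4, -1.0]
gripper_width: 19.5
gripper_force: 8.5
60 19 316.0 y -296.8; 100 15 316.0 y -296.8; 140 15 316.0 y -296.8; 19.50567008390693
time_s: 34.0
ee_pos: [510.2, -296.9, 72.4]
ee_rot: [180.0, -40.1, -0.1]
force: [-0.2, -0.5, -1.5]
gripper_width: 19.4
gripper_force: 8.5
60 19 316.0 y -296.8; 100 15 316.0 y -296.8; 140 15 316.0 y -296.8; 19.642352253449495
time_s: 34.35
ee_pos: [510.2, -296.8, 72.4]
ee_rot: [180.0, -40.1, -0.1]
force: [0.7, 0.2, -0.9]
gripper_width: 19.2
gripper_force: 8.5
60 19 316.0 y -296.8; 100 15 316.0 y -296.8; 140 15 316.0 y -296.8; 19.288668606792108
```

```bash
python3 drive.py '{"motion":[[0,0,0.8,0,0,0],[0,0,0,0,0,0],[0,0,0,0,0,0]]}'; python3 col.py; python3 drive.py '{"motion":[[0,0,0,0,0,0],[0,0,0,0,0,0]]}' 24 10; python3 col.py; python3 drive.py '{"motion":[[0,0,0,0,0,0],[0,0,0,0,0,0]]}' 32 15; python3 col.py
```

```text
time_s: 34.7
ee_pos: [511.0, -296.9, 71.9]
ee_rot: [180.0, -40.2, -0.1]
force: [-0.1, -0.7, -0.4]
gripper_width: 42.7
gripper_force: 0.0
60 21 315.0 y -296.4; 100 16 314.5 y -296.2; 140 16 313.5 y -295.6; 44.29366763635243
time_s: 34.95
ee_pos: [510.8, -296.9, 71.8]
ee_rot: [180.0, -40.1, -0.1]
force: [-0.1, -0.3, -0.0]
gripper_width: 32.3
gripper_force: 0.0
60 20 315.5 y -296.6; 100 16 314.5 y -296.1; 140 16 313.5 y -295.6; 27.989899314374572
time_s: 35.2
ee_pos: [510.8, -296.8, 71.8]
ee_rot: [180.0, -40.1, -0.1]
force: [-0.2, -0.1, -0.5]
gripper_width: 31.8
gripper_force: 0.0
60 20 315.5 y -296.6; 100 16 314.5 y -296.1; 140 15 314.0 y -295.8; 32.06050004492513
```

```bash
python3 drive.py '{"motion":[[0,0,0,0,0,0],[0,0,0,0,0,0],[0,0,0,0,0,0]]}' 60; python3 col.py; python3 drive.py '{"motion":[[0,0,-10,0,0,0],[0,0,-25,0,0,0],[0,0,-30,0,0,0],[0,0,-35,0,0,0],[0,0,-30,0,0,0],[0,0,0,0,0,0],[0,0,0,0,0,0]]}'; python3 col.py
python3 - <<'E'
from h import *
for c,P in(("top",((428,173),(419,173),(467,223))),("scene",((393,224),(386,221),(370,254),(393,308)))):
    s=cv2.resize(env.grab_frame(c),None,fx=8,fy=8,interpolation=2);s0=cv2.resize(cv2.imread(f"pics/{c}0.png"),None,fx=8,fy=8,interpolation=2)
    for x,y in P:
        r=56;x*=8;y*=8;t=s0[y-r:y+r+1,x-r:x+r+1];q=s[y-r-32:y+r+33,x-r-32:x+r+33];_,v,_,l=cv2.minMaxLoc(cv2.matchTemplate(q,t,cv2.TM_CCOEFF_NORMED));print(c,x/8,y/8,(l[0]-32)/8,(l[1]-32)/8,round(v,2))
E
```

```text
time_s: 35.55
ee_pos: [510.7, -296.9, 71.7]
ee_rot: [180.0, -40.1, -0.1]
force: [-0.3, -0.6, -0.7]
gripper_width: 53.1
gripper_force: 0.0
60 20 315.5 y -296.6; 100 16 314.5 y -296.1; 140 15 314.0 y -295.8; 56.994551826640226
time_s: 36.3
ee_pos: [427.0, -296.8, 171.4]
ee_rot: [179.9, -40.2, -0.1]
force: [0.2, 0.3, 0.0]
gripper_width: 59.9
gripper_force: 0.0
60 11 316.0 y -297.4; 100 7 315.0 y -296.5; 140 7 314.0 y -295.5; 59.95430458516616
top 428.0 173.0 0.0 -0.125 1.0
top 419.0 173.0 0.125 -0.25 0.98
top 467.0 223.0 0.0 0.0 0.89
scene 393.0 224.0 0.125 0.0 0.99
scene 386.0 221.0 0.125 0.0 0.97
scene 370.0 254.0 -0.125 0.0 0.92
scene 393.0 308.0 0.0 0.0 1.0
```

The pole is back as it lay, within 0.25 px in both fixed views. I'm handing in.

```bash
python3 chk2.py 0|head -1; python3 -c "
from workcell import env
print(env.job_done())"
```

```text
top 0.0 58,126@198,219:[159, 237, 253] 58,80@189,207:[158, 236, 252] 58,40@182,196:[160, 235, 251] 0,126@214,207:[156, 236, 253] 0,160@221,217:[55, 129, 166] -58,126@230,196:[136, 215, 243] -58,80@221,183:[139, 218, 244] -58,40@214,172:[125, 202, 235]
the job is handed in; nothing more can be done
None
```

The left flap, over the bead tub, is shut, and the pole is unhooked and back in its rest as it lay before, after one regrasp because it first settled 5 mm to one side; the right flap is still open, and I handed the job in at about 36 s (the hand-in gave no verdict).

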